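# Turn round the warm-air beaker dryer

## Robot

A 7-joint arm with a two-finger parallel gripper is mounted at the origin on a cart in front of the work surface, level with it; the furniture and walls round the work are solid. World frame = base frame: x ahead of the robot, y to its left, z up, the work surface at z = 0. Lengths are in m, angles in rad, forces in N, time in s.
With the tool pointing down it reaches from about 0.4 to 0.875 m from the base axis. Payload 4.4 kg.
Tool frame: the origin (TCP) lies on the centre line of the jaws, within the pads' length; the fingertips stand 14 mm ahead of it and the grasp point (between the pads) lies 5 mm behind it (robot.tips_ahead is the distance from the TCP to the fingertips, in m); z points along the fingers, y is the line along which they close (so a half turn about z gives the same grasp; the last joint's range is limited). The gripper opens to 85 mm and grips with 20 to 120 N. Pads are 22 mm wide; open, the fingers measure 114 mm over their backs; the gripper's body (76 mm by 85 mm) begins 54 mm behind the grasp point. The pads swing forward as they close: fully open they stand 13 mm farther back than shut.
Start: joints at [1.264, 0.628, 0.038, 1.517, -0.027, 0.996, -0.02], TCP at [0.155, -0.631, 0.212] pointing down, gripper open.
Joint ranges: [-3.06, 3.06], [-0.37, 2.12], [-1.25, 1.32], [0.18, 2.47], [-1.1, 4.24], [0.23, 1.98], [-2.94, 2.94]. Speed limits (rad/s): [2.57, 2.57, 3.14, 3.14, 3.14, 3.14, 3.14].

## Interface

Orientations are given as a rotation vector (axis times angle).
In Python, from rig import read_state, vision, ticket, robot gives the robot as it stands.
- The arm moves only by the tool play_rows, never from a script. Its argument "increments" is a list of rows, each an object of numbers: "x", "y", "z": the shift along the tool's x, y, z in mm; "rx", "ry", "rz": the turn, a rotation vector about the tool's x, y, z in rad; "fingers": the closure, from -1 (fully open) to 1 (shut), so that 0 is half open. In form: [{"x": .., "y": .., "z": .., "rx": .., "ry": .., "rz": .., "fingers": ..}, ...]. A call has 1 to 20 rows; each row is the pose to reach, as a shift and turn from the pose commanded when the call began, along the tool's axes at that moment; what a row does not reach only later rows make up. A row lasts 1/8 s, in which the tool goes at most 62.5 mm and 10.7 degrees, less where a joint would pass 70% of its speed; a pose out of reach is approached as far as the arm can. A call with a gripper value outside its range is refused whole. The fingers move at their own pace and stop on an object; "squeeze" is the grip in N (left out, the last holds). Time passes only in rows, so rows that repeat a pose let the fingers close. It gives the time, the measured TCP pose, the force, the opening and the grip force at its end, in the units of the state.
- read_state(): the state, without advancing time (a new reading comes with each control period).
- vision.grab_frame(name): name is "scene" or "top" or "wrist"; returns the picture (400x640x3 uint8, blue, green, red); there is no depth.
- vision.get_calibration(name): a dict with "camera_matrix" (3x3 intrinsics, pixels), "rvec" (rotation vector, rad) and "tvec" (3), from world to camera coordinates, as OpenCV has them. Camera axes: x right, y down, z forward; pixel columns grow to the right and rows downward; lengths in m; the calibration is good to about 2 mm. A picture is of the moment at which its call begins: read the wrist's pose just before it. get_calibration takes no time and is no camera call; for the wrist camera it gives the pose at the moment of the call.
- ticket.close_job(): hands the job in; it is judged then, once.
The state is a dict: "time": time; "joint_positions": joint angles; "joint_vel": joint speeds; "effort": joint torques, N m; "ee_pos": TCP position; "ee_rot": TCP orientation; "ft_force": force on the tool from outside, world axes, zero at the start; "moment": the same for the moment, N m; "grip_width": opening from 0.0 (shut) to 1.0 (fully open); "grip_force": force on a finger pad.
Only numpy, scipy, OpenCV 4.12 (cv2) and the standard library are available. Lean on these libraries where they do the work, as an engineer would, in place of code of your own. Each camera call takes 0.05 s, during which the arm holds its last target. There are 200 camera calls.

## Task

Change the load of the warm-air beaker dryer: lift the dry beakers off its pegs and stand them mouth down in the compartments of the grey carrier box, then hang every washed beaker from the bench mouth first over a peg, fully home on its seat, tall beakers on the long pegs of the rear row and short ones on the short pegs of the front row. When everything is in its place, start the dryer by turning its dial clockwise all the way to the stop, about a quarter turn. Leave the brown vial and the orange tube block beside the dryer alone.

Things in the scene. Friction and masses are not known exactly. Their poses are not given: they have to be found in the camera images.
- tall_1: Washed beaker, at first standing mouth down on the bench. Smooth frosted plastic tube 115 mm long (tall size, 60 g), 44 mm across, bore 39 mm, flat base 3 mm thick; the last 4 mm at the open mouth widen to 48 mm. Origin: centre of the mouth; z runs from the mouth to the closed base (up while it stands mouth down). May be absent.
- tall_2: Washed beaker, at first standing mouth down on the bench. Smooth frosted plastic tube 115 mm long (tall size, 60 g), 44 mm across, bore 39 mm, flat base 3 mm thick; the last 4 mm at the open mouth widen to 48 mm. Origin: centre of the mouth; z runs from the mouth to the closed base (up while it stands mouth down). May be absent.
- tall_3: Washed beaker, at first standing mouth down on the bench. Smooth frosted plastic tube 115 mm long (tall size, 60 g), 44 mm across, bore 39 mm, flat base 3 mm thick; the last 4 mm at the open mouth widen to 48 mm. Origin: centre of the mouth; z runs from the mouth to the closed base (up while it stands mouth down). May be absent.
- short_1: Washed beaker, at first standing mouth down on the bench. Smooth frosted plastic tube 80 mm long (short size, 45 g), 44 mm across, bore 39 mm, flat base 3 mm thick; the last 4 mm at the open mouth widen to 48 mm. Origin: centre of the mouth; z runs from the mouth to the closed base (up while it stands mouth down). May be absent.
- short_2: Washed beaker, at first standing mouth down on the bench. Smooth frosted plastic tube 80 mm long (short size, 45 g), 44 mm across, bore 39 mm, flat base 3 mm thick; the last 4 mm at the open mouth widen to 48 mm. Origin: centre of the mouth; z runs from the mouth to the closed base (up while it stands mouth down). May be absent.
- dry_1: Dry beaker of the last load, at first hanging fully home on peg_short_1. Smooth frosted plastic tube 80 mm long (short size, 45 g), 44 mm across, bore 39 mm, flat base 3 mm thick; the last 4 mm at the open mouth widen to 48 mm. Origin: centre of the mouth; z runs from the mouth to the closed base (up while it stands mouth down). May be absent.
- dry_2: Dry beaker of the last load, at first hanging fully home on peg_short_2. Smooth frosted plastic tube 80 mm long (short size, 45 g), 44 mm across, bore 39 mm, flat base 3 mm thick; the last 4 mm at the open mouth widen to 48 mm. Origin: centre of the mouth; z runs from the mouth to the closed base (up while it stands mouth down). May be absent.
- peg_short_0 (a point): Seat of the left peg of the front, lower row of short pegs: top centre of the 54 mm disc at its root. z runs up the peg, 30 degrees from vertical, leaning out over the dryer's front; y left along the row. The peg rises 62 mm from here, 29 mm thick, tip rounded, 33 mm in its lowest 12 mm. A beaker fully home has its origin here and its z along this z. Pegs 84 mm apart.
- peg_short_1 (a point): Seat of the middle peg of the front, lower row of short pegs: top centre of the 54 mm disc at its root. z runs up the peg, 30 degrees from vertical, leaning out over the dryer's front; y left along the row. The peg rises 62 mm from here, 29 mm thick, tip rounded, 33 mm in its lowest 12 mm. A beaker fully home has its origin here and its z along this z. Pegs 84 mm apart.
- peg_short_2 (a point): Seat of the right peg of the front, lower row of short pegs: top centre of the 54 mm disc at its root. z runs up the peg, 30 degrees from vertical, leaning out over the dryer's front; y left along the row. The peg rises 62 mm from here, 29 mm thick, tip rounded, 33 mm in its lowest 12 mm. A beaker fully home has its origin here and its z along this z. Pegs 84 mm apart.
- peg_tall_0 (a point): Seat of the left peg of the rear, upper row of long pegs, 92 mm up the deck from the front row. As peg_short_0, but the peg rises 98 mm from here (too long for a short beaker).
- peg_tall_1 (a point): Seat of the middle peg of the rear, upper row of long pegs, 92 mm up the deck from the front row. As peg_short_1, but the peg rises 98 mm from here (too long for a short beaker).
- peg_tall_2 (a point): Seat of the right peg of the rear, upper row of long pegs, 92 mm up the deck from the front row. As peg_short_2, but the peg rises 98 mm from here (too long for a short beaker).
- cell_0 (a point): Centre of the inner floor of one of the two eight-sided compartments of the loose grey carrier box for dry beakers (122 x 63 mm, 38 mm high, 0.5 kg). Each compartment is 55 mm across its flats and 34 mm deep, the floor 4 mm above the bench; one beaker stands in each. x runs along the 122 mm side, from cell_1 to cell_0; z up.
- cell_1 (a point): Centre of the inner floor of one of the two eight-sided compartments of the loose grey carrier box for dry beakers (122 x 63 mm, 38 mm high, 0.5 kg). Each compartment is 55 mm across its flats and 34 mm deep, the floor 4 mm above the bench; one beaker stands in each. x runs along the 122 mm side, from cell_1 to cell_0; z up.
- dial (a joint): The dryer's rotary switch on the flat top of the switch box at the dryer's left: 0 = off as built, grows as it is turned clockwise seen from above, end stop at 1.57 (on). It stays where it is left; turning it takes about 0.04 N m.
- dial_grip (a point): Point on the dial's vertical axis, 7 mm below the top of its black bar grip, which is 46 mm long along this point's x, 14 mm thick along its y, and stands 30 mm above a disc 48 mm across. The frame turns with the dial (at 0 its x points to the rear of the dryer); z up. A wire basket hangs 0.52 m above the bench behind it: come in low, from the front.
- amber_vial: Small brown vial with a black cap, 33 mm across, 72 mm high, standing on the bench left of the dryer; origin at the centre of its underside. To be left alone.
- tube_block: Orange block of small capped tubes, 62 x 120 x 38 mm, on the bench left of the dryer; origin at the centre of its underside. To be left alone.
Things that resemble listed ones, but are neither listed nor needed, are in the scene too. What is shaped like the tall_2 but red is not meant.

How it is judged:
On the way, in this order (a step that is already met when the one before it is completed fails the run):
1. every dry beaker stands in the carrier, every washed beaker hangs home on a peg of its row (((distance between tall_1 and peg_tall_0 below 0.011 m and angle between the z axis of tall_1 and the z axis of peg_tall_0, either way round below 0.22 rad) or (distance between tall_1 and peg_tall_1 below 0.011 m and angle between the z axis of tall_1 and the z axis of peg_tall_1, either way round below 0.22 rad) or (distance between tall_1 and peg_tall_2 below 0.011 m and angle between the z axis of tall_1 and the z axis of peg_tall_2, either way round below 0.22 rad)) and ((distance between tall_2 and peg_tall_0 below 0.011 m and angle between the z axis of tall_2 and the z axis of peg_tall_0, either way round below 0.22 rad) or (distance between tall_2 and peg_tall_1 below 0.011 m and angle between the z axis of tall_2 and the z axis of peg_tall_1, either way round below 0.22 rad) or (distance between tall_2 and peg_tall_2 below 0.011 m and angle between the z axis of tall_2 and the z axis of peg_tall_2, either way round below 0.22 rad)) and ((distance between tall_3 and peg_tall_0 below 0.011 m and angle between the z axis of tall_3 and the z axis of peg_tall_0, either way round below 0.22 rad) or (distance between tall_3 and peg_tall_1 below 0.011 m and angle between the z axis of tall_3 and the z axis of peg_tall_1, either way round below 0.22 rad) or (distance between tall_3 and peg_tall_2 below 0.011 m and angle between the z axis of tall_3 and the z axis of peg_tall_2, either way round below 0.22 rad)) and ((distance between short_1 and peg_short_0 below 0.011 m and angle between the z axis of short_1 and the z axis of peg_short_0, either way round below 0.22 rad) or (distance between short_1 and peg_short_1 below 0.011 m and angle between the z axis of short_1 and the z axis of peg_short_1, either way round below 0.22 rad) or (distance between short_1 and peg_short_2 below 0.011 m and angle between the z axis of short_1 and the z axis of peg_short_2, either way round below 0.22 rad)) and ((distance between short_2 and peg_short_0 below 0.011 m and angle between the z axis of short_2 and the z axis of peg_short_0, either way round below 0.22 rad) or (distance between short_2 and peg_short_1 below 0.011 m and angle between the z axis of short_2 and the z axis of peg_short_1, either way round below 0.22 rad) or (distance between short_2 and peg_short_2 below 0.011 m and angle between the z axis of short_2 and the z axis of peg_short_2, either way round below 0.22 rad)) and (distance between dry_1 and cell_0 below 0.012 m or distance between dry_1 and cell_1 below 0.012 m) and angle between each of dry_1, dry_2's own z axis and vertical below 0.12 rad and (distance between dry_2 and cell_0 below 0.012 m or distance between dry_2 and cell_1 below 0.012 m)), for 0.2 s.
2. then the dial is turned on (value of joint dial above 1.35 rad), for 0.2 s.
At the end, for the whole second after the job is handed in: Each washed beaker has its mouth on the seat of a peg of its own row (origin within 11 mm of the seat point, 0.22 rad of the peg), each dry beaker stands mouth down in a compartment of the carrier (within 12 mm of its floor centre, 0.12 rad of upright), and the dial is past 1.35 rad (all of step 1 and value of joint dial above 1.35 rad); the robot touches nothing.
It fails at once if a bystander (brown vial, orange tube block) is moved by more than 5 cm (distance of any of amber_vial, tube_block from where it was at the start of the episode above 0.05 m).
Of tall_1, tall_2, tall_3, short_1, short_2 only 4 to 5 are there at a start; the rules pass over those that are not, and their reading is None.
Of dry_1, dry_2 only 1 to 2 are there at a start; the rules pass over those that are not, and their reading is None.
At some moment in a run one of carrier may be knocked a few centimetres aside while the robot is not near it.
It also fails if it takes over 210 s, if anything falls off the work surface, if the arm or the gripper's body presses on something with over 40 N, if the wrist force passes 120 N, or if a joint passes its speed limit or range.

## Working session

There is one attempt and no reset: what is moved stays moved. The work goes in short steps, Python scripts to look and compute and a tool call to move; the robot and the scene stay as the last step left them, time stands still between calls to the robot, and variables do not carry over. Pictures are saved under pics/ and viewed, at most 14 in all, crops included, and the job is handed in when it is done.

Besides the shell and the picture viewer there is one more tool, called after ">>>" as name([rows], argument=value, ...), one row to a line, values as JSON. play_rows: Moves the arm, as the interface text tells. Its arguments: {"type":"object","properties":{"increments":{"type":"array"},"squeeze":{"type":"number"}},"required":["increments"]}

```bash
ls; mkdir -p pics; python3 - <<'E'
from rig import read_state, vision, ticket, robot
import cv2
s=read_state(); print(s)
for n in ("scene","top","wrist"):
    cv2.imwrite(f"pics/{n}0.png",vision.grab_frame(n)); print(n,vision.get_calibration(n))
print([a for a in dir(robot) if a[0]!='_'])
E
```

```text
pics
{'time': 0.0, 'joint_positions': array([ 1.26417598,  0.62936577,  0.03844978,  1.51837596, -0.02699977,
        0.99629832, -0.01996925]), 'joint_vel': array([ 0.00074174,  0.00278751,  0.00162854, -0.00176566,  0.00045232,
        0.00038598,  0.0008361 ]), 'effort': array([ 2.27233586e-04, -5.63398933e+01,  1.22643001e+00, -1.93441808e+01,
        1.10843580e-02,  1.07665957e-02, -4.68893489e-06]), 'ee_pos': array([ 0.15488742, -0.63058653,  0.210574  ]), 'ee_rot': array([-3.11694388e+00, -3.77174682e-01,  4.12771807e-04]), 'ft_force': array([ 0.59642912, -0.22420315, -0.37842185]), 'moment': array([0.00170793, 0.03367732, 0.00462033]), 'grip_force': 0.0, 'grip_width': 1.0029773364881767}
scene {'camera_matrix': array([[475.78109691,   0.        , 324.64391294],
       [  0.        , 475.78109691, 197.26637614],
       [  0.        ,   0.        ,   1.        ]]), 'rvec': array([ 1.14388097, -2.42583761,  0.91063083]), 'tvec': array([0.29844068, 0.43946647, 0.79791347])}
top {'camera_matrix': array([[502.02468699,   0.        , 317.66424979],
       [  0.        , 502.02468699, 207.76211653],
       [  0.        ,   0.        ,   1.        ]]), 'rvec': array([ 2.09987399, -2.13381655,  0.21047057]), 'tvec': array([-0.09035385,  0.57032821,  1.25071065])}
wrist {'camera_matrix': array([[315.65552709,   0.        , 326.07472836],
       [  0.        , 315.65552709, 197.29668554],
       [  0.        ,   0.        ,   1.        ]]), 'rvec': array([-2.29899634,  1.7994402 ,  0.24639129]), 'tvec': array([-0.64809867, -0.03571929,  0.37756135])}
['MotionError', 'tips_ahead']
```

View pics/scene0.png

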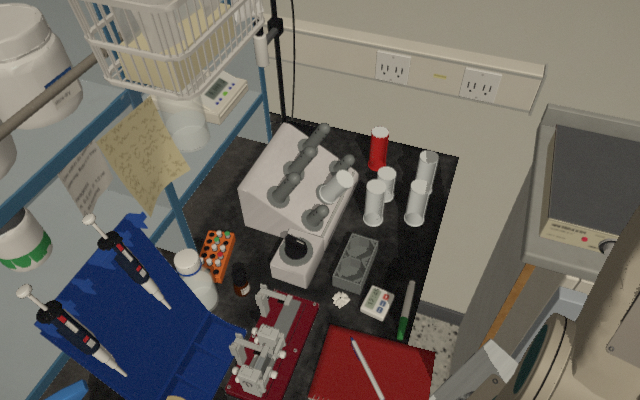

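View pics/top0.png

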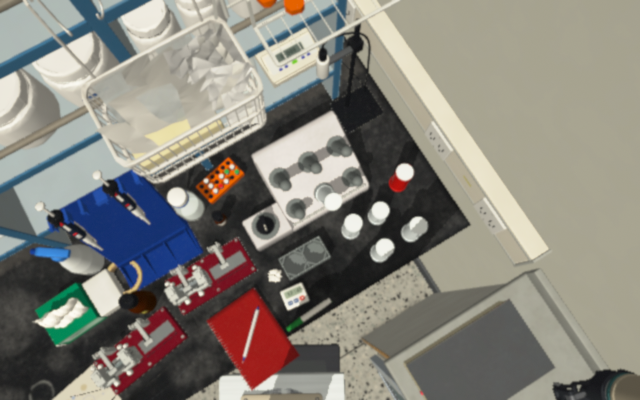

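The dryer has six pegs and one dry beaker, on the middle front peg (scene 336,186; top 331,202). The white beakers are at top (352,227), (378,213), (382,250) and (414,229). A red lookalike stands at (402,178), and the carrier is at (303,258). I'll enlarge both views with a projected world grid.

```bash
cat > h.py <<'E'
import numpy as np, cv2
from rig import read_state, vision, robot
from scipy.spatial.transform import Rotation as R
def cal(n):
    c=vision.get_calibration(n); return c["camera_matrix"],cv2.Rodrigues(c["rvec"])[0],np.array(c["tvec"]).ravel()
def proj(C,P):
    K,Rm,t=C; q=(np.atleast_2d(P)@Rm.T+t)@K.T; return q[:,:2]/q[:,2:]
def ray(C,uv):
    K,Rm,t=C; d=Rm.T@np.linalg.inv(K)@np.array([uv[0],uv[1],1.]); return -Rm.T@t,d/np.linalg.norm(d)
def plane(C,uv,z):
    o,d=ray(C,uv); return o+d*(z-o[2])/d[2]
def tri(obs):
    A=np.zeros((3,3));b=np.zeros(3)
    for C,uv in obs:
        o,d=ray(C,uv);M=np.eye(3)-np.outer(d,d);A+=M;b+=M@o
    X=np.linalg.solve(A,b); return X,[np.round(proj(C,X)[0]-uv,1) for C,uv in obs]
def crop(img,x0,y0,w,h,s): return cv2.resize(img[y0:y0+h,x0:x0+w],None,fx=s,fy=s,interpolation=cv2.INTER_CUBIC)
E
python3 - <<'E'
from h import *
for n,b in (("scene",(190,110,280,210)),("top",(200,90,280,210))):
    C=cal(n); im=cv2.imread(f"pics/{n}0.png")
    c=crop(im,*b,2.85)
    for x in np.arange(-0.2,1.2,.1):
        for y in np.arange(-1.2,0.6,.1):
            p=(proj(C,[x,y,0])[0]-b[:2])*2.85
            if 0<p[0]<780 and 0<p[1]<590:
                cv2.circle(c,tuple(int(v) for v in p),2,(0,255,0),-1)
                cv2.putText(c,f"{x*10:.0f},{y*10:.0f}",tuple(int(v) for v in p),0,.3,(0,255,255),1)
    cv2.imwrite(f"pics/{n}_g.png",c)
E
```

```text
(no output)
```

View pics/scene_g.png

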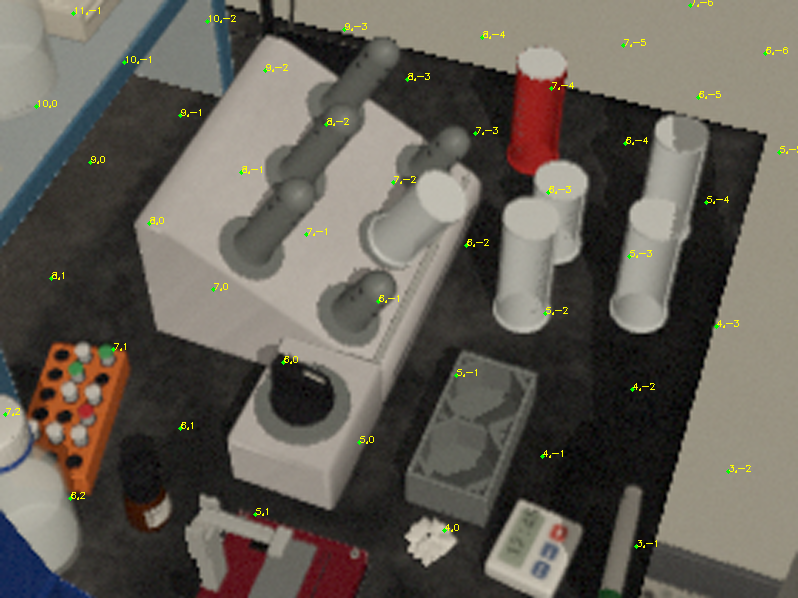

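View pics/top_g.png

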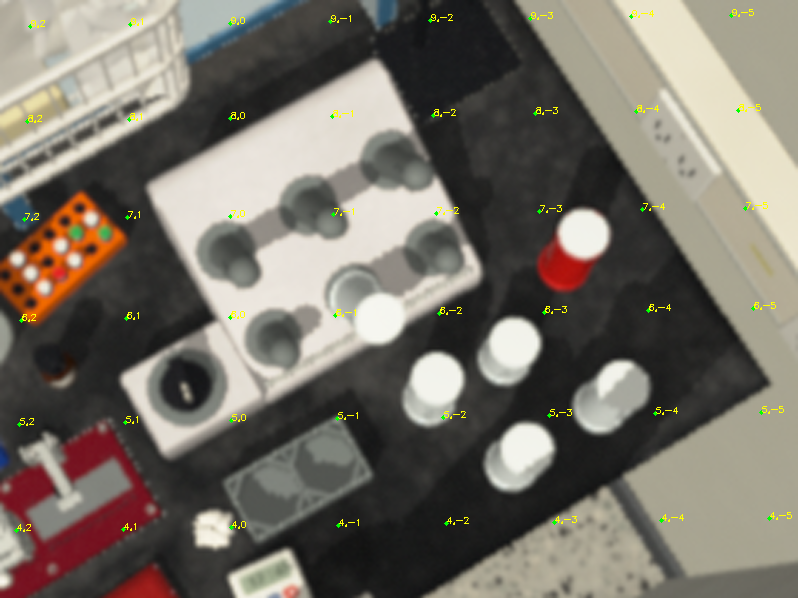

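The scene crop shows A tall at (530,218), B short at (560,180), C tall at (654,218) and D tall at (681,135). The red tube at (541,65) is the lookalike and stays. Only the middle front peg carries a dry beaker, base at (441,197). Next I'll fit the dryer and triangulate the rest.

```bash
cat > m.py <<'E'
from h import *
from scipy.optimize import least_squares
S=cal("scene");T=cal("top")
s=lambda x,y:np.array([190+x/2.85,110+y/2.85]); t=lambda x,y:np.array([200+x/2.85,90+y/2.85])
def frame(p):
    yaw=p[3]; Rz=R.from_euler('z',yaw); Rd=(Rz*R.from_euler('y',-30,degrees=True)) # z leans toward dryer -x (front)
    return p[:3],Rd
def pt(p,row,i,h):
    o,Rd=frame(p); return o+Rd.apply([0.092*row,0.084*(1-i),h])
hs=[.0475,.0835]
obs=[(T,1,0,0,t(227,250)),(T,1,1,0,t(310,206)),(T,1,2,0,t(390,160)),(T,0,0,0,t(274,338)),(T,0,2,0,t(434,248)),
(T,1,0,1,t(245,270)),(T,1,1,1,t(331,222)),(T,1,2,1,t(416,173)),(T,0,0,1,t(287,354)),(T,0,2,1,t(447,259)),
(S,1,0,0,s(252,246)),(S,0,0,0,s(350,308)),
(S,1,0,1,s(295,196)),(S,1,1,1,s(343,122)),(S,1,2,1,s(382,55)),(S,0,0,1,s(380,288)),(S,0,2,1,s(453,143)),
(S,0,1,2,s(441,197)),(T,0,1,2,t(380,317))]
def f(p): return np.concatenate([proj(C,pt(p,r,i,[0,hs[r]+p[4],.080][k]))[0]-uv for C,r,i,k,uv in obs])
if __name__=="__main__":
    r=least_squares(f,[.63,-.12,.1,-.4,0],loss='soft_l1'); print("dryer",np.round(r.x,4),"rms px",np.sqrt(np.mean(r.fun**2)*1)); print(np.round(f(r.x).reshape(-1,2),1).tolist())
    np.save("dryer.npy",r.x)
    for row in (0,1):
        for i in range(3): print(row,i,np.round(pt(r.x,row,i,0),3))
    for n,a,b in (("A",s(530,218),t(437,380)),("B",s(560,180),t(515,343)),("C",s(654,218),t(526,449)),("D",s(681,135),t(623,389)),
      ("dial",s(302,372),t(186,390)),("red",s(541,65),t(584,234)),("boxc1",s(462,352),t(338,420)),("boxc2",s(536,374),t(372,473)),("boxc3",s(408,492),t(224,483)),("boxc4",s(484,521),t(258,541))):
        X,e=tri([(S,a),(T,b)]); print(n,np.round(X,4),e)
E
python3 m.py
```

```text
dryer [ 0.6063 -0.1175  0.0639  0.5101 -0.0019] rms px 0.6672939935665083
[[0.3, 0.9], [-0.0, 0.2], [0.4, 0.5], [0.2, 0.3], [-0.3, 0.3], [0.1, 0.7], [0.6, 0.4], [0.9, 0.6], [-0.5, -0.7], [0.8, -0.0], [0.3, -0.1], [0.0, 1.5], [0.4, 0.1], [-0.7, -0.2], [-0.2, -0.4], [-1.2, -0.0], [-0.6, -0.1], [-1.4, -1.9], [-0.5, -0.9]]
0 0 [ 0.565 -0.044  0.064]
0 1 [ 0.606 -0.118  0.064]
0 2 [ 0.647 -0.191  0.064]
1 0 [ 0.635 -0.005  0.11 ]
1 1 [ 0.676 -0.079  0.11 ]
1 2 [ 0.717 -0.152  0.11 ]
A [ 0.5169 -0.1868  0.1138] [array([0.2, 0. ]), array([-0.1, -0.1])]
B [ 0.5553 -0.2606  0.0775] [array([0., 0.]), array([-0., -0.])]
C [ 0.4557 -0.2615  0.113 ] [array([0.2, 0. ]), array([-0.1, -0.1])]
D [ 0.5067 -0.3482  0.1115] [array([0.1, 0. ]), array([-0.1, -0.1])]
dial [0.5153 0.0339 0.1047] [array([1.6, 0.4]), array([-0.9, -1. ])]
red [ 0.6466 -0.3222  0.1086] [array([-0.2, -0. ]), array([0.1, 0.1])]
boxc1 [ 0.4944 -0.1003  0.037 ] [array([0.3, 0.1]), array([-0.2, -0.2])]
boxc2 [ 0.4445 -0.1313  0.034 ] [array([-0.3, -0.1]), array([0.1, 0.2])]
boxc3 [0.4389 0.0048 0.0104] [array([-0.8, -0.2]), array([0.4, 0.6])]
boxc4 [ 0.3861 -0.0255  0.0044] [array([-0.4, -0.1]), array([0.2, 0.3])]
```

```bash
python3 - <<'E'
from m import *
for X in ([0,0,0],[.155,-.631,.21],[.155,-.631,.4]): print(proj(S,X),proj(T,X))
# grey cabinet corner guesses: panel corners scene (556,125),(543,240) vs top (497,298),(402,345)
print(tri([(S,np.array([545,107.])),(T,np.array([540,268.]))]), tri([(S,np.array([545,107.])),(T,np.array([365,345.]))]))
E
```

```text
[[502.59858739 459.31213553]] [[281.39697724 436.68704067]]
[[657.39673596 152.93850119]] [[568.49510048 378.93410711]]
[[713.20270199  74.23276311]] [[620.79521579 393.62826051]]
(array([ 0.39401778, -0.59753446,  0.20167258]), [array([0.5, 0.1]), array([-0.3, -0.4])]) (array([ 0.24403946, -0.17541296,  0.50454636]), [array([-7.8, -1.4]), array([2.7, 5.6])])
```

View pics/wrist0.png

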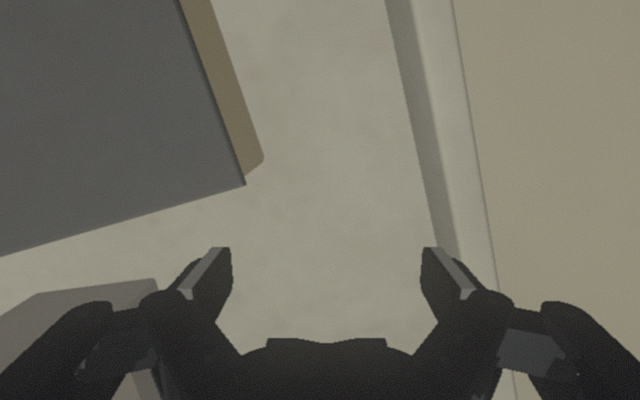

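```bash
cat >> h.py <<'E'
def go(pos,Rt,label=""):
    "shift (mm) and rotvec in current tool axes to reach the world pose"
    st=read_state(); R0=R.from_rotvec(st["ee_rot"]); d=R0.inv().apply(np.array(pos)-st["ee_pos"])*1000; w=(R0.inv()*Rt).as_rotvec()
    print(label,"xyz",np.round(d,1),"r",np.round(w,4),"rows>=",int(np.ceil(max(np.linalg.norm(d)/62.5,np.degrees(np.linalg.norm(w))/10.7))))
def down(yaw): return R.from_euler('z',yaw)*R.from_euler('x',np.pi)
def pegR(): 
    yaw=np.load("dryer.npy")[3]; return R.from_euler('z',yaw)*R.from_euler('y',-30,degrees=True)*R.from_euler('x',np.pi)
E
python3 - <<'E'
from m import *
p=np.load("dryer.npy"); P=pt(p,0,1,.24); print(P)
st=read_state(); go(st["ee_pos"]+[0,0,.2],R.from_rotvec(st["ee_rot"]),"up")
go(P,pegR(),"hover")
E
```

```text
[ 0.50158731 -0.17611247  0.27172236]
up xyz [   0.    -0.3 -200. ] r [0. 0. 0.] rows>= 4
hover xyz [ 445.1 -359.   -60.4] r [ 0.0691  0.5202 -0.2635] rows>= 10
```

>>> play_rows([
  {"z": -200},
  {"z": -200},
  {"z": -200},
  {"z": -200},
  {"x": 445,"y": -359,"z": -200,"rx": 0.069,"ry": 0.52,"rz": -0.263},
  {"x": 445,"y": -359,"z": -200,"rx": 0.069,"ry": 0.52,"rz": -0.263},
  {"x": 445,"y": -359,"z": -200,"rx": 0.069,"ry": 0.52,"rz": -0.263},
  {"x": 445,"y": -359,"z": -200,"rx": 0.069,"ry": 0.52,"rz": -0.263},
  {"x": 445,"y": -359,"z": -200,"rx": 0.069,"ry": 0.52,"rz": -0.263},
  {"x": 445,"y": -359,"z": -200,"rx": 0.069,"ry": 0.52,"rz": -0.263},
  {"x": 445,"y": -359,"z": -200,"rx": 0.069,"ry": 0.52,"rz": -0.263},
  {"x": 445,"y": -359,"z": -200,"rx": 0.069,"ry": 0.52,"rz": -0.263},
  {"x": 445,"y": -359,"z": -200,"rx": 0.069,"ry": 0.52,"rz": -0.263},
  {"x": 445,"y": -359,"z": -200,"rx": 0.069,"ry": 0.52,"rz": -0.263},
  {"x": 445,"y": -359,"z": -200,"rx": 0.069,"ry": 0.52,"rz": -0.263},
  {"x": 445,"y": -359,"z": -60,"rx": 0.069,"ry": 0.52,"rz": -0.263},
  {"x": 445,"y": -359,"z": -60,"rx": 0.069,"ry": 0.52,"rz": -0.263},
  {"x": 445,"y": -359,"z": -60,"rx": 0.069,"ry": 0.52,"rz": -0.263},
  {"x": 445,"y": -359,"z": -60,"rx": 0.069,"ry": 0.52,"rz": -0.263},
])

```text
schema error: expected keys x, y, z, rx, ry, rz, fingers
```

>>> play_rows([
  {"x": 0,"y": 0,"z": -200,"rx": 0,"ry": 0,"rz": 0,"fingers": -1},
  {"x": 0,"y": 0,"z": -200,"rx": 0,"ry": 0,"rz": 0,"fingers": -1},
  {"x": 0,"y": 0,"z": -200,"rx": 0,"ry": 0,"rz": 0,"fingers": -1},
  {"x": 0,"y": 0,"z": -200,"rx": 0,"ry": 0,"rz": 0,"fingers": -1},
  {"x": 445,"y": -359,"z": -200,"rx": 0.069,"ry": 0.52,"rz": -0.263,"fingers": -1},
  {"x": 445,"y": -359,"z": -200,"rx": 0.069,"ry": 0.52,"rz": -0.263,"fingers": -1},
  {"x": 445,"y": -359,"z": -200,"rx": 0.069,"ry": 0.52,"rz": -0.263,"fingers": -1},
  {"x": 445,"y": -359,"z": -200,"rx": 0.069,"ry": 0.52,"rz": -0.263,"fingers": -1},
  {"x": 445,"y": -359,"z": -200,"rx": 0.069,"ry": 0.52,"rz": -0.263,"fingers": -1},
  {"x": 445,"y": -359,"z": -200,"rx": 0.069,"ry": 0.52,"rz": -0.263,"fingers": -1},
  {"x": 445,"y": -359,"z": -200,"rx": 0.069,"ry": 0.52,"rz": -0.263,"fingers": -1},
  {"x": 445,"y": -359,"z": -200,"rx": 0.069,"ry": 0.52,"rz": -0.263,"fingers": -1},
  {"x": 445,"y": -359,"z": -200,"rx": 0.069,"ry": 0.52,"rz": -0.263,"fingers": -1},
  {"x": 445,"y": -359,"z": -200,"rx": 0.069,"ry": 0.52,"rz": -0.263,"fingers": -1},
  {"x": 445,"y": -359,"z": -200,"rx": 0.069,"ry": 0.52,"rz": -0.263,"fingers": -1},
  {"x": 445,"y": -359,"z": -60,"rx": 0.069,"ry": 0.52,"rz": -0.263,"fingers": -1},
  {"x": 445,"y": -359,"z": -60,"rx": 0.069,"ry": 0.52,"rz": -0.263,"fingers": -1},
  {"x": 445,"y": -359,"z": -60,"rx": 0.069,"ry": 0.52,"rz": -0.263,"fingers": -1},
  {"x": 445,"y": -359,"z": -60,"rx": 0.069,"ry": 0.52,"rz": -0.263,"fingers": -1},
])

```text
time: 2.52
ee_pos: [0.4999, -0.1782, 0.2696]
ee_rot: [-2.823, -0.728, -0.752]
ft_force: [-0.5, 0.4, 0.0]
grip_width: 0.998
grip_force: 0.0
```

```bash
python3 - <<'E'
from m import *
p=np.load("dryer.npy"); print(read_state()["joint_positions"])
C=cal("wrist"); im=vision.grab_frame("wrist"); cv2.imwrite("pics/w1.png",im); np.save("pics/w1C.npy",np.array([C[0],C[1],np.tile(C[2],(3,1))]))
a=im.copy()
for row in (0,1):
    for i in range(3):
        for h in (0,hs[row]+p[4]): cv2.circle(a,tuple(int(v) for v in proj(C,pt(p,row,i,h))[0]),2,(0,0,255),-1)
cv2.circle(a,tuple(int(v) for v in proj(C,pt(p,0,1,.08))[0]),2,(0,255,0),-1)
cv2.imwrite("pics/w1a.png",cv2.resize(a,(800,500)))
E
```

```text
[ 0.93209101  0.33143967 -0.42744463  2.06984497 -0.59425541  0.5808135
 -0.05066556]
```

View pics/w1a.png

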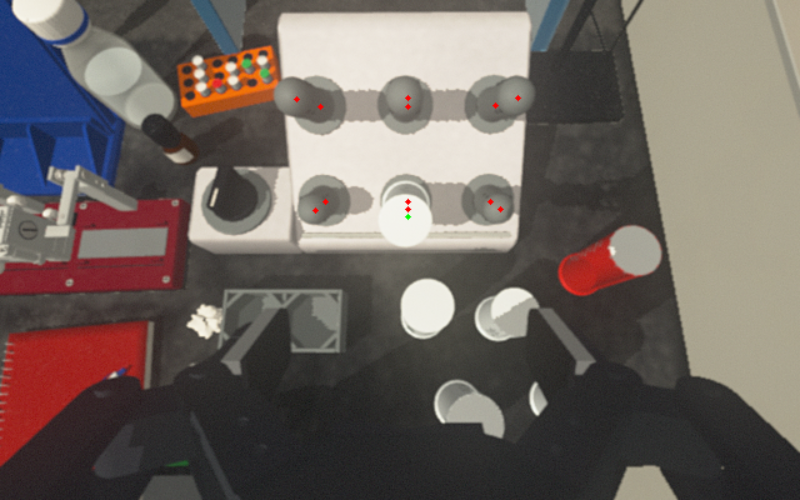

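The wrist view confirms the layout. The model marks sit within 3 px of the tips at (293,97), (404,94) and (517,97), and the dry base is at (405,219). I'll refit with these points and plan the first grasp.

```bash
cat > refit.py <<'E'
from m import *
a=np.load("pics/w1C.npy"); W=(a[0],a[1],a[2][0]); w=lambda x,y:np.array([x,y])/1.25
if __name__=="__main__":
    wo=[(W,1,0,1,w(294,97)),(W,1,1,1,w(404,94)),(W,1,2,1,w(517,97)),(W,0,0,1,w(315,210)),(W,0,2,1,w(497,208)),(W,1,0,0,w(320,105)),(W,1,2,0,w(493,105)),(W,0,0,0,w(325,203)),(W,0,2,0,w(488,202)),(W,0,1,2,w(405,219))]
    allo=obs+wo; wt=np.array([1]*len(obs)+[2]*len(wo))
    g=lambda p:(np.array([proj(C,pt(p,r,i,[0,hs[r]+p[4],.080][k]))[0]-uv for C,r,i,k,uv in allo])*wt[:,None]).ravel()
    r=least_squares(g,np.load("dryer.npy"),loss='soft_l1'); p=r.x; print(np.round(p,4)); print(np.round(g(p).reshape(-1,2),1).tolist()); np.save("dryer.npy",p)
    for n,o in (("A",[(S,s(530,218)),(T,t(437,380)),(W,w(428,306))]),("B",[(S,s(560,180)),(T,t(515,343)),(W,w(514,313))]),
     ("c1",[(S,s(536,374)),(T,t(372,473)),(W,w(347,352))]),("c0",[(S,s(462,352)),(T,t(338,420)),(W,w(347,290))]),("c3",[(T,t(224,483)),(W,w(223,290))])):
        X,e=tri(o); print(n,np.round(X,4),[q.tolist() for q in e])
    for h in (.14,.058): go(pt(p,0,1,h),pegR(),h)
E
python3 refit.py
```

```text
[ 0.6051 -0.1161  0.0661  0.5086 -0.0019]
[[-0.3, 1.0], [-0.5, 0.4], [-0.1, 0.7], [-0.4, 0.5], [-0.7, 0.6], [-0.5, 0.9], [-0.0, 0.6], [0.5, 0.9], [-1.2, -0.4], [0.4, 0.3], [-0.0, -0.2], [-0.2, 1.5], [0.1, -0.0], [-0.9, -0.3], [-0.3, -0.6], [-1.4, -0.0], [-0.7, -0.2], [-1.5, -2.0], [-1.0, -0.6], [0.1, 0.9], [2.0, 5.3], [-0.7, -0.0], [-2.8, -0.9], [2.8, 1.7], [-3.4, 1.0], [1.5, 0.3], [-2.2, -2.5], [1.3, -1.5], [1.1, -3.7]]
A [ 0.517  -0.1865  0.114 ] [[0.1, 0.0], [-0.2, -0.2], [0.2, 0.4]]
B [ 0.5543 -0.2591  0.0791] [[-0.1, 0.0], [-0.5, 0.3], [1.5, 0.3]]
c1 [ 0.4459 -0.1336  0.0291] [[-0.1, 0.3], [1.0, -0.2], [-1.5, -0.7]]
c0 [ 0.4976 -0.1023  0.031 ] [[-0.1, 0.4], [0.6, -1.1], [-1.7, 1.3]]
c3 [0.4376 0.0036 0.0448] [[-0.1, -0.2], [-0.1, 0.6]]
0.14 xyz [ 2.7 -3.8 98.2] r [ 0.0014  0.0013 -0.0019] rows>= 2
0.058 xyz [  2.8  -3.9 180.2] r [ 0.0014  0.0013 -0.0019] rows>= 3
```

>>> play_rows([
  {"x": 3,"y": -4,"z": 100,"rx": 0,"ry": 0,"rz": 0,"fingers": -1},
  {"x": 3,"y": -4,"z": 100,"rx": 0,"ry": 0,"rz": 0,"fingers": -1},
  {"x": 3,"y": -4,"z": 140,"rx": 0,"ry": 0,"rz": 0,"fingers": -1},
  {"x": 3,"y": -4,"z": 180,"rx": 0,"ry": 0,"rz": 0,"fingers": -1},
  {"x": 3,"y": -4,"z": 180,"rx": 0,"ry": 0,"rz": 0,"fingers": -1},
  {"x": 3,"y": -4,"z": 180,"rx": 0,"ry": 0,"rz": 0,"fingers": 1},
  {"x": 3,"y": -4,"z": 180,"rx": 0,"ry": 0,"rz": 0,"fingers": 1},
  {"x": 3,"y": -4,"z": 180,"rx": 0,"ry": 0,"rz": 0,"fingers": 1},
  {"x": 3,"y": -4,"z": 180,"rx": 0,"ry": 0,"rz": 0,"fingers": 1},
  {"x": 3,"y": -4,"z": 180,"rx": 0,"ry": 0,"rz": 0,"fingers": 1},
  {"x": 3,"y": -4,"z": 180,"rx": 0,"ry": 0,"rz": 0,"fingers": 1},
], squeeze=30)

```text
time: 3.95
ee_pos: [0.582, -0.1304, 0.1206]
ee_rot: [-2.819, -0.737, -0.746]
ft_force: [-0.1, 0.3, 0.3]
grip_width: 0.002
grip_force: 0.0
```

```bash
python3 - <<'E'
from m import *
p=np.load("dryer.npy")
st=read_state(); Ri=R.from_rotvec(st["ee_rot"]); print(Ri.inv().apply(pt(p,0,1,.08)-st["ee_pos"])*1000, Ri.as_matrix()[:,2])
W=cv2.resize(vision.grab_frame("wrist"),(480,300)); Sx=crop(vision.grab_frame("scene"),230,120,160,100,3)
cv2.imwrite("pics/x1.png",np.vstack([W,Sx]))
E
```

```text
[ -3.88725989  -1.31532848 -19.21721762] [ 0.43019295  0.24635692 -0.86847124]
```

View pics/x1.png

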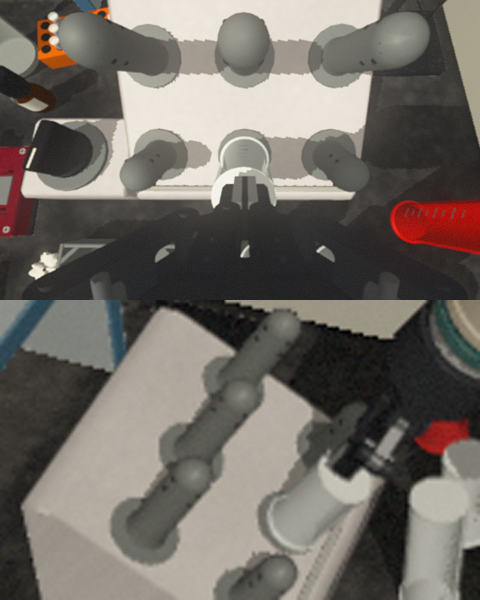

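```bash
python3 - <<'E'
from m import *
p=np.load("dryer.npy");W=cal("wrist")
st=read_state(); Ri=R.from_rotvec(st["ee_rot"]); e=st["ee_pos"]; print(st["grip_width"],st["grip_force"])
for n,X in (("tcp",e),("tip",e+Ri.apply([0,0,.014])),("grasp",e+Ri.apply([0,0,-.005])),("base",pt(p,0,1,.08)),("mouth",pt(p,0,1,0))):
    a=proj(W,X)[0]*.75; b=(proj(S,X)[0]-[230,120])*3+[0,300]; print(n,a.round(),b.round())
E
```

```text
-0.0003020772854969662 0.0
tcp [246. 178.] [323. 480.]
tip [246. 171.] [314. 488.]
grasp [246. 180.] [327. 476.]
base [244. 194.] [340. 471.]
mouth [245. 157.] [289. 520.]
```

```bash
python3 - <<'E'
from m import *
print(robot.tips_ahead)
W=cal("wrist");st=read_state(); Ri=R.from_rotvec(st["ee_rot"]); e=st["ee_pos"]
print("cam in tool",Ri.inv().apply(-W[1].T@W[2]-e),"axis",Ri.inv().apply(W[1][2]))
for x in (11,0,-11):
  for z in (14,1,-10,-20,-30): print(x,z,[proj(W,e+Ri.apply([x/1e3,y,z/1e3]))[0].round() .tolist() for y in (.0425,-.0425,0)])
im=vision.grab_frame("wrist"); cv2.imwrite("pics/x2.png",crop(im,240,180,180,140,4))
E
```

```text
0.014
cam in tool [ 0.06733534 -0.00118897 -0.16163155] axis [-2.67031077e-01 -4.85502637e-04  9.63687796e-01]
11 14 [[401.0, 210.0], [255.0, 210.0], [328.0, 210.0]]
11 1 [[406.0, 217.0], [250.0, 217.0], [328.0, 217.0]]
11 -10 [[412.0, 224.0], [245.0, 224.0], [329.0, 224.0]]
11 -20 [[417.0, 232.0], [240.0, 231.0], [329.0, 232.0]]
11 -30 [[423.0, 240.0], [234.0, 240.0], [329.0, 240.0]]
0 14 [[400.0, 228.0], [257.0, 228.0], [328.0, 228.0]]
0 1 [[405.0, 236.0], [252.0, 236.0], [328.0, 236.0]]
0 -10 [[410.0, 244.0], [247.0, 244.0], [328.0, 244.0]]
0 -20 [[415.0, 253.0], [242.0, 252.0], [329.0, 253.0]]
0 -30 [[421.0, 262.0], [236.0, 262.0], [329.0, 262.0]]
-11 14 [[399.0, 245.0], [258.0, 245.0], [328.0, 245.0]]
-11 1 [[404.0, 254.0], [253.0, 254.0], [328.0, 254.0]]
-11 -10 [[409.0, 264.0], [248.0, 263.0], [328.0, 263.0]]
-11 -20 [[414.0, 273.0], [243.0, 273.0], [328.0, 273.0]]
-11 -30 [[419.0, 284.0], [238.0, 283.0], [329.0, 283.0]]
```

View pics/x2.png

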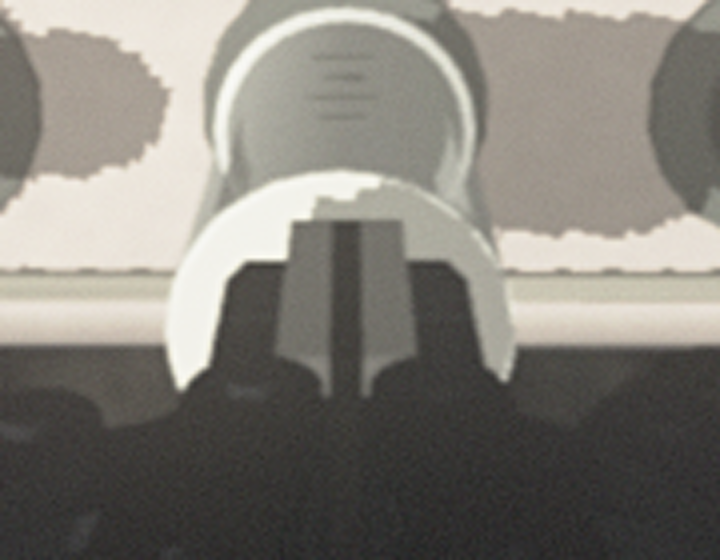

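The tips really sit about 38 mm behind the nominal point: shut they are at tool z ≈ -24, in both the wrist and scene views. So the fingers closed just above the base. I'll reopen and go 41 mm deeper.

>>> play_rows([
  {"x": -2,"y": -1,"z": -10,"rx": 0,"ry": 0,"rz": 0,"fingers": -1},
  {"x": -4,"y": -1,"z": -10,"rx": 0,"ry": 0,"rz": 0,"fingers": -1},
  {"x": -4,"y": -1,"z": -10,"rx": 0,"ry": 0,"rz": 0,"fingers": -1},
  {"x": -4,"y": -1,"z": -10,"rx": 0,"ry": 0,"rz": 0,"fingers": -1},
  {"x": -4,"y": -1,"z": -10,"rx": 0,"ry": 0,"rz": 0,"fingers": -1},
  {"x": -4,"y": -1,"z": 10,"rx": 0,"ry": 0,"rz": 0,"fingers": -1},
  {"x": -4,"y": -1,"z": 25,"rx": 0,"ry": 0,"rz": 0,"fingers": -1},
  {"x": -4,"y": -1,"z": 40,"rx": 0,"ry": 0,"rz": 0,"fingers": -1},
  {"x": -4,"y": -1,"z": 40,"rx": 0,"ry": 0,"rz": 0,"fingers": 1},
  {"x": -4,"y": -1,"z": 40,"rx": 0,"ry": 0,"rz": 0,"fingers": 1},
  {"x": -4,"y": -1,"z": 40,"rx": 0,"ry": 0,"rz": 0,"fingers": 1},
  {"x": -4,"y": -1,"z": 40,"rx": 0,"ry": 0,"rz": 0,"fingers": 1},
  {"x": -4,"y": -1,"z": 40,"rx": 0,"ry": 0,"rz": 0,"fingers": 1},
], squeeze=30)

```text
time: 5.72
ee_pos: [0.5997, -0.1258, 0.0931]
ee_rot: [-2.806, -0.744, -0.717]
ft_force: [-4.5, 3.5, 2.2]
grip_width: 0.512
grip_force: 32.5
```

```bash
python3 - <<'E'
from m import *
p=np.load("dryer.npy"); st=read_state(); print(st["joint_positions"].round(3),st["ee_pos"],st["ft_force"])
go(pt(p,0,1,.020),pegR()); go(pt(p,0,1,.12),pegR())
E
```

```text
[ 0.617  0.701 -0.317  2.058 -1.099  0.235  0.405] [ 0.59967805 -0.12584861  0.09307026] [-4.54504215  3.48525186  2.19253547]
 xyz [-5.1 -5.6  8.4] r [-0.0275  0.0171  0.0023] rows>= 1
 xyz [ -6.8  -8.4 -91.6] r [-0.0275  0.0171  0.0023] rows>= 2
```

```bash
cat > kin.py <<'E'
from h import *
from scipy.optimize import least_squares
import itertools
D=[([1.26417598,0.62936577,0.03844978,1.51837596,-0.02699977,0.99629832,-0.01996925],[0.15488742,-0.63058653,0.210574],[-3.11694388,-3.77174682e-01,4.12771807e-04]),
([0.93209101,0.33143967,-0.42744463,2.06984497,-0.59425541,0.5808135,-0.05066556],[0.4999,-0.1782,0.2696],[-2.823,-.728,-.752]),
([0.617,0.701,-0.317,2.058,-1.099,0.235,0.405],[0.5997,-0.1258,0.0931],[-2.806,-.744,-.717])]
ax=[np.array(a,float) for a in ([0,0,-1],[0,1,0],[0,0,1],[0,1,0],[0,0,1],[0,1,0],[0,0,1])]
def fk(q,k,sg):
    h0,a1,L1,a2,L2,a3,L3,psi,a4=k; seg=[(0,0,h0),(a1,0,0),(0,0,L1),(a2,0,0),(0,0,L2),(a3,0,0),(a4,0,L3)]
    Rm=R.identity();p=np.zeros(3)
    for i in range(7):
        p=p+Rm.apply(seg[i-1] if i else (0,0,0)) if i else np.zeros(3)
        s={2:sg[0],4:sg[1],6:sg[2]}.get(i,1); Rm=Rm*R.from_rotvec(ax[i]*q[i]*s)
    p=p+Rm.apply(seg[6]); return p,Rm*R.from_euler('z',psi)
E
sed -i 's/p=p+Rm.apply(seg\[i-1\] if i else (0,0,0)) if i else np.zeros(3)/p=p+Rm.apply(seg[i-1]) if i else p/' kin.py
python3 - <<'E'
from kin import *
best=[]
for sg in itertools.product((1,-1),repeat=3):
  for psi in (1.57,-1.57):
    def f(k):
        o=[]
        for q,p,r in D:
            P,Rm=fk(q,k,sg); o+=list((P-p)*10)+list((Rm.inv()*R.from_rotvec(r)).as_rotvec())
        return np.concatenate([o,np.array(k)[[1,3,5,8]]*.02])
    r=least_squares(f,[.3,0,.4,0,.4,0,.2,psi,0]); best.append((r.cost,sg,r.x.round(4).tolist(),np.abs(r.fun).max()))
best.sort(key=lambda b:b[0]); print(*best[:2],sep="\n")
E
```

```text
(np.float64(0.03796923969817729), (-1, -1, -1), [0.2969, -0.0068, 0.5405, -0.0081, 0.3677, 0.0077, 0.3327, 1.5708, -0.0327], np.float64(0.2599062347678807))
(np.float64(0.03796923969817736), (-1, -1, -1), [0.2969, -0.0068, 0.5405, -0.0081, 0.3677, 0.0077, 0.3327, 1.5708, -0.0327], np.float64(0.2599062351636597))
```

>>> play_rows([
  {"x": -1,"y": -2,"z": -30,"rx": -0.01,"ry": 0,"rz": 0,"fingers": 1},
  {"x": -4,"y": -5,"z": -60,"rx": -0.02,"ry": 0.01,"rz": 0,"fingers": 1},
  {"x": -7,"y": -8,"z": -100,"rx": -0.03,"ry": 0.02,"rz": 0,"fingers": 1},
  {"x": -7,"y": -8,"z": -130,"rx": -0.03,"ry": 0.02,"rz": 0,"fingers": 1},
  {"x": -7,"y": -8,"z": -130,"rx": -0.03,"ry": 0.02,"rz": 0,"fingers": 1},
  {"x": -7,"y": -8,"z": -130,"rx": -0.03,"ry": 0.02,"rz": 0,"fingers": 1},
])

```text
time: 6.48
ee_pos: [0.5384, -0.1575, 0.2033]
ee_rot: [-2.826, -0.734, -0.764]
ft_force: [0.3, -0.6, -0.5]
grip_width: 0.513
grip_force: 32.4
```

```bash
cat >> h.py <<'E'
import json
def log():
    s=read_state(); open("log.txt","a").write(json.dumps([list(map(float,s[k])) for k in ("joint_positions","ee_pos","ee_rot")])+"\n"); return s
E
python3 - <<'E'
from kin import *
s=log(); print(s["joint_positions"].round(3),s["ee_pos"],s["ee_rot"],s["grip_width"],s["grip_force"])
q1=[0.93209101,0.33143967,-0.42744463,2.06984497,-0.59425541,0.5808135,-0.05066556]
DD=[D[0],(q1,D[1][1],D[1][2]),D[2],(s["joint_positions"],s["ee_pos"],s["ee_rot"])]
def f(k):
    o=[]
    for q,p,r in DD:
        P,Rm=fk(q,k,(-1,-1,-1)); o+=list((P-p)*10)+list((Rm.inv()*R.from_rotvec(r)).as_rotvec())
    return np.concatenate([o,np.array(k)[[1,3,5,8]]*.02])
r=least_squares(f,[.3,0,.4,0,.4,0,.2,1.57,0]); print(r.x.round(3)); print(r.fun[:24].reshape(4,6).round(3))
# orientation only check with tweakable sign of every joint
for sg in itertools.product((1,-1),repeat=7):
  e=0
  for psi in (0,1.5708,3.1416,-1.5708):
    errs=[]
    for q,p,rr in DD:
        Rm=R.identity()
        for i in range(7): Rm=Rm*R.from_rotvec(ax[i]*q[i]*sg[i])
        errs.append((( Rm*R.from_euler('z',psi)).inv()*R.from_rotvec(rr)).magnitude())
    if max(errs)<.3: print(sg,psi,np.round(errs,3))
E
```

```text
[ 0.628  0.442 -0.152  2.118 -0.945  0.463  0.273] [ 0.53837939 -0.15753068  0.20325486] [-2.82560658 -0.73410769 -0.76406341] 0.5131388849281893 32.38120844129298
[ 0.299 -0.005  0.54  -0.007  0.367  0.008  0.334  1.571 -0.034]
[[ 0.26   0.067  0.009  0.     0.     0.   ]
 [ 0.013 -0.006 -0.04  -0.001  0.     0.   ]
 [-0.004 -0.007  0.046  0.001 -0.001 -0.   ]
 [-0.003  0.011 -0.015  0.    -0.     0.   ]]
(1, 1, -1, 1, -1, 1, -1) 1.5708 [0.    0.001 0.001 0.   ]
```

```bash
cat > box.py <<'E'
from refit import *
def fitbox(ob,x0=(.442,-.065,2.08)):
    def f(v):
        c,si=np.cos(v[2]),np.sin(v[2]); ex=np.array([c,si]);ey=np.array([-si,c]); r=[]
        for C,(a,b),uv in ob: r.append(proj(C,np.append(np.array(v[:2])+a*.061*ex+b*.0315*ey,.038))[0]-uv)
        return np.ravel(r)
    r=least_squares(f,x0,loss='soft_l1'); print("box",r.x.round(4),f(r.x).reshape(-1,2).round(1).tolist()); v=r.x
    for sgn in (1,-1): print("cell",sgn,(v[:2]+sgn*.0295*np.array([np.cos(v[2]),np.sin(v[2])])).round(4))
    return v
E
python3 - <<'E'
from box import *
# long axis +: toward c3 (left). ey=long rotated +90 -> (-.87,-.49) = front(-)
v=fitbox([(S,(-1,-1),s(462,352)),(S,(-1,1),s(536,374)),(T,(-1,-1),t(338,420)),(T,(-1,1),t(372,473)),(T,(1,-1),t(224,483)),(W,(-1,-1),w(347,290)),(W,(-1,1),w(347,352)),(W,(1,-1),w(223,290))])
np.save("box.npy",v)
cell=v[:2]-.0295*np.array([np.cos(v[2]),np.sin(v[2])])
Rt=down(.51); off=Rt.apply([-.005,0,0])
go(np.append(cell,.16)-off*[1,1,0],Rt,"hover"); 
E
```

```text
box [ 0.441  -0.0639  2.0885] [[-0.5, -1.6], [0.5, -1.3], [0.2, -1.8], [0.7, 0.3], [-0.3, -0.2], [-2.7, -0.5], [-4.3, 0.5], [1.9, 0.5]]
cell 1 [ 0.4264 -0.0383]
cell -1 [ 0.4556 -0.0896]
hover xyz [-51.2 -99.9  19.5] r [ 0.0078 -0.5263 -0.0016] rows>= 3
```

>>> play_rows([
  {"x": -51,"y": -100,"z": 10,"rx": 0.008,"ry": -0.526,"rz": 0,"fingers": 1},
  {"x": -51,"y": -100,"z": 19,"rx": 0.008,"ry": -0.526,"rz": 0,"fingers": 1},
  {"x": -51,"y": -100,"z": 19,"rx": 0.008,"ry": -0.526,"rz": 0,"fingers": 1},
  {"x": -51,"y": -100,"z": 19,"rx": 0.008,"ry": -0.526,"rz": 0,"fingers": 1},
  {"x": -51,"y": -100,"z": 19,"rx": 0.008,"ry": -0.526,"rz": 0,"fingers": 1},
  {"x": -51,"y": -100,"z": 19,"rx": 0.008,"ry": -0.526,"rz": 0,"fingers": 1},
])

```text
time: 7.22
ee_pos: [0.4586, -0.087, 0.1599]
ee_rot: [-3.038, -0.789, 0.001]
ft_force: [-0.5, 0.2, -0.1]
grip_width: 0.51
grip_force: 32.3
```

```bash
python3 - <<'E'
from box import *
s_=log(); print(s_["joint_positions"].round(3),s_["ee_pos"],s_["grip_width"]); v=np.load("box.npy")
C=cal("wrist"); im=vision.grab_frame("wrist"); np.save("pics/w2C.npy",np.array([C[0],C[1],np.tile(C[2],(3,1))])); a=im.copy()
Ri=R.from_rotvec(s_["ee_rot"])
for i in range(16):
    th=i*np.pi/8
    for X in (s_["ee_pos"]+Ri.apply([-.005+.024*np.cos(th),.024*np.sin(th),.028]),): cv2.circle(a,tuple(int(q) for q in proj(C,X)[0]),1,(0,255,0),-1)
for u,b in ((1,1),(1,-1),(-1,1),(-1,-1)):
    X=np.append(v[:2]+u*.061*np.array([np.cos(v[2]),np.sin(v[2])])+b*.0315*np.array([-np.sin(v[2]),np.cos(v[2])]),.038); cv2.circle(a,tuple(int(q) for q in proj(C,X)[0]),2,(0,0,255),-1)
cv2.imwrite("pics/w2.png",cv2.resize(a,(800,500)))
E
```

```text
[-0.153  0.479  0.4    2.075 -0.307  0.645 -0.609] [ 0.4585859  -0.0869893   0.15987515] 0.5100629817059499
```

View pics/w2.png

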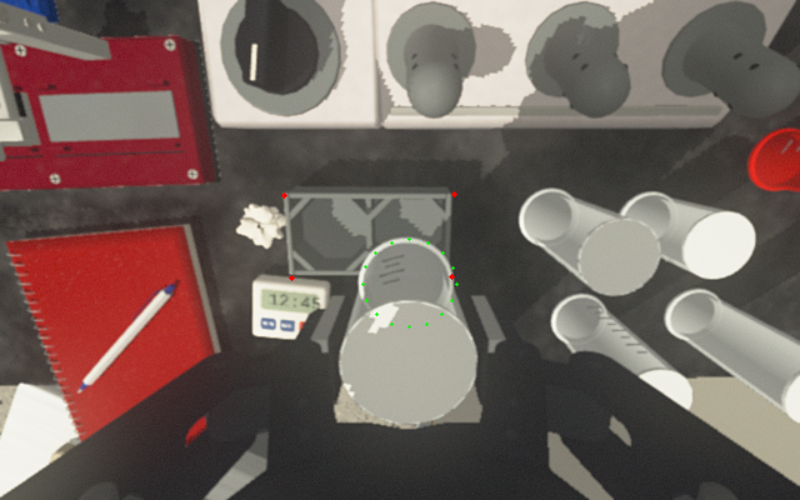

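The held beaker's mouth ring is centred at about (405,283), 4 px left of the prediction. The carrier rim corners are at (285,190), (452,190), (290,275) and (450,273), about 4 px above the prediction, so I'll refit the box from this view.

```bash
python3 - <<'E'
from box import *
a=np.load("pics/w2C.npy"); W2=(a[0],a[1],a[2][0])
v=fitbox([(W2,(1,-1),w(285,191)),(W2,(-1,-1),w(453,190)),(W2,(1,1),w(290,275)),(W2,(-1,1),w(450,273))]); np.save("box.npy",v)
cell=v[:2]-.0295*np.array([np.cos(v[2]),np.sin(v[2])]); Rt=down(.51); off=Rt.apply([-.005,-.002,0])
for z in (.09,.034): go(np.append(cell-off[:2],z),Rt,z)
E
```

```text
box [ 0.4434 -0.0614  2.0864] [[-1.6, 0.1], [-0.0, 0.2], [0.4, -0.8], [0.7, 0.3]]
cell 1 [ 0.4289 -0.0357]
cell -1 [ 0.458  -0.0871]
0.09 xyz [ 5.   1.5 70.1] r [-0.0028 -0.0003 -0.0032] rows>= 2
0.034 xyz [  5.    1.7 126.1] r [-0.0028 -0.0003 -0.0032] rows>= 3
```

>>> play_rows([
  {"x": 5,"y": 1.5,"z": 40,"rx": 0,"ry": 0,"rz": 0,"fingers": 1},
  {"x": 5,"y": 1.5,"z": 70,"rx": 0,"ry": 0,"rz": 0,"fingers": 1},
  {"x": 5,"y": 1.5,"z": 90,"rx": 0,"ry": 0,"rz": 0,"fingers": 1},
  {"x": 5,"y": 1.5,"z": 110,"rx": 0,"ry": 0,"rz": 0,"fingers": 1},
  {"x": 5,"y": 1.5,"z": 127,"rx": 0,"ry": 0,"rz": 0,"fingers": 1},
  {"x": 5,"y": 1.5,"z": 127,"rx": 0,"ry": 0,"rz": 0,"fingers": 1},
  {"x": 5,"y": 1.5,"z": 127,"rx": 0,"ry": 0,"rz": 0,"fingers": 1},
])

```text
time: 8.15
ee_pos: [0.4637, -0.0866, 0.034]
ee_rot: [-3.039, -0.786, 0.0]
ft_force: [-0.9, 0.2, -0.8]
grip_width: 0.51
grip_force: 30.6
```

>>> play_rows([
  {"x": 0,"y": 0,"z": 2,"rx": 0,"ry": 0,"rz": 0,"fingers": -0.2},
  {"x": 0,"y": 0,"z": 2,"rx": 0,"ry": 0,"rz": 0,"fingers": -0.6},
  {"x": 0,"y": 0,"z": 2,"rx": 0,"ry": 0,"rz": 0,"fingers": -0.6},
  {"x": 0,"y": 0,"z": 2,"rx": 0,"ry": 0,"rz": 0,"fingers": -0.6},
  {"x": 0,"y": 0,"z": -60,"rx": 0,"ry": 0,"rz": 0,"fingers": -0.6},
  {"x": 0,"y": 0,"z": -120,"rx": 0,"ry": 0,"rz": 0,"fingers": -0.6},
  {"x": 0,"y": 0,"z": -180,"rx": 0,"ry": 0,"rz": 0,"fingers": -0.6},
  {"x": 0,"y": 0,"z": -180,"rx": 0,"ry": 0,"rz": 0,"fingers": -0.6},
  {"x": 0,"y": 0,"z": -180,"rx": 0,"ry": 0,"rz": 0,"fingers": -0.6},
])

```text
time: 9.28
ee_pos: [0.4641, -0.0853, 0.2135]
ee_rot: [-3.038, -0.791, 0.0]
ft_force: [0.1, -0.5, -0.9]
grip_width: 0.797
grip_force: 0.0
```

```bash
python3 - <<'E'
from box import *
s_=log(); print(s_["joint_positions"].round(3),s_["ee_pos"],s_["grip_width"])
C=cal("wrist"); im=vision.grab_frame("wrist"); np.save("pics/w3C.npy",np.array([C[0],C[1],np.tile(C[2],(3,1))])); cv2.imwrite("pics/w3.png",im)
cv2.imwrite("pics/w3a.png",cv2.resize(im,(800,500)))
E
```

```text
[-0.222  0.408  0.479  2.003 -0.263  0.791 -0.651] [ 0.46409361 -0.08531082  0.21354107] 0.7967839165770614
```

View pics/w3a.png

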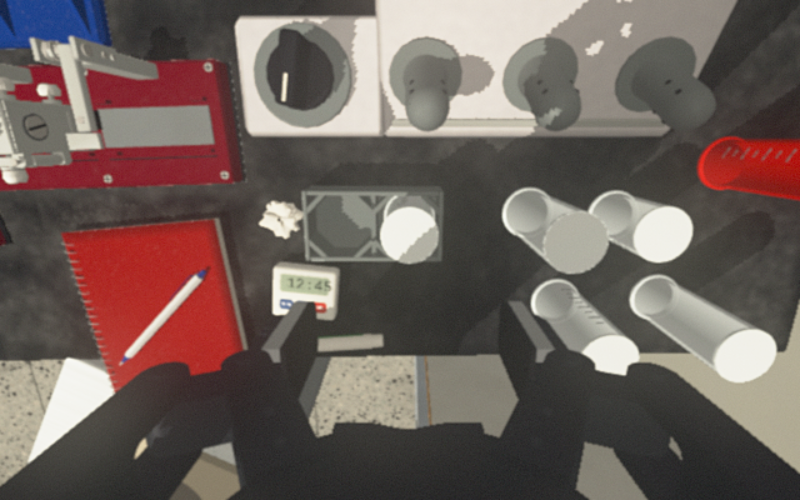

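The dry beaker's base is at (409,234), standing in the right compartment. Washed beakers show at A (575,242), B short (655,234), D (745,355) and C partly hidden. Next I'll check peg reachability with a fitted arm model.

```bash
cat > sim.py <<'E'
from kin import *
L=[json.loads(l) for l in open("log.txt")]
DD=[D[0],D[1],D[2]]+[tuple(l) for l in L]
sg=[1,1,-1,1,-1,1,-1]
def fk2(q,k):
    seg=np.vstack([[k[0],k[1],k[2]],np.reshape(k[3:],(-1,3))]); Rm=R.identity();p=np.zeros(3); # seg before joint2,3(4),5(6),7/tool
    A=[np.array(a) for a in ax]
    for i in range(7):
        if i in (1,3,5): p=p+Rm.apply(seg[i//2])
        Rm=Rm*R.from_rotvec(A[i]*q[i]*sg[i])
    return p+Rm.apply(seg[3]),Rm*R.from_euler('z',np.pi/2)
k0=np.array([0,0,.3,0,0,.54,0,0,.367,0,0,.334])
f=lambda k:np.concatenate([np.ravel([(fk2(q,k)[0]-p)*100 for q,p,r in DD]),(k-k0)*.05])
fit=least_squares(f,k0); K=fit.x
lo=np.array([-3.06,-.37,-1.25,.18,-1.1,.23,-2.94]);hi=np.array([3.06,2.12,1.32,2.47,4.24,1.98,2.94])
def ik(q,P,Rt,n=60,null=0.0):
    "resolved-rate path from q to pose, clipped at limits"
    q=np.array(q,float); p0,R0=fk2(q,K); rel=(R0.inv()*Rt).as_rotvec()
    for i in range(1,n+41):
        u=min(1,i/n); tp=p0+u*(P-p0); tR=R0*R.from_rotvec(rel*u)
        p,Rm=fk2(q,K); e=np.concatenate([tp-p,(tR*Rm.inv()).as_rotvec()*.3]); J=np.zeros((6,7))
        for j in range(7):
            d=q.copy(); d[j]+=1e-5; a,b=fk2(d,K); J[:,j]=np.concatenate([(a-p)/1e-5,(b*Rm.inv()).as_rotvec()*.3/1e-5])
        Jp=J.T@np.linalg.inv(J@J.T+1e-5*np.eye(6)); dq=Jp@e
        mid=(lo+hi)/2; dq+=(np.eye(7)-Jp@J)@((mid-q)/(hi-lo)**2*null)
        q=np.clip(q+dq,lo,hi)
    p,Rm=fk2(q,K); return q,np.linalg.norm(p-P),(Rm.inv()*Rt).magnitude()
E
python3 - <<'E'
from sim import *
from m import pt
from refit import w,S,T,s,t,tri
print(K.round(3),"pos err mm",np.round([1000*np.linalg.norm(fk2(q,K)[0]-p) for q,p,r in DD],1))
a=np.load("pics/w3C.npy"); W3=(a[0],a[1],a[2][0])
for n,o in (("A",[(S,s(530,218)),(T,t(437,380)),(W3,w(575,242))]),("B",[(S,s(560,180)),(T,t(515,343)),(W3,w(654,234))]),("C",[(S,s(654,218)),(T,t(526,449)),(W3,w(613,366))]),("D",[(S,s(681,135)),(T,t(623,389)),(W3,w(745,355))])):
    X,e=tri(o); print(n,X.round(4),[q.tolist() for q in e])
dp=np.load("dryer.npy"); q0=read_state()["joint_positions"]; Rp=pegR()
for null in (0,):
 for dy in (0,90,-90,180):
  Rt=Rp*R.from_euler('z',dy,degrees=True)
  for row,h in ((1,.063),(0,.03)):
   for i in range(3):
    q,e1,e2=ik(q0,pt(dp,row,i,.18),Rt,null=null); m1=np.min(np.minimum(q-lo,hi-q)); q,e1,e2=ik(q,pt(dp,row,i,h),Rt,null=null)
    print(null,dy,row,i,q.round(2),"err",round(e1*1000,1),round(e2,3),"hover margin",m1.round(2),"margin",np.min(np.minimum(q-lo,hi-q)).round(2))
E
```

```text
[-0.    -0.012  0.337  0.001 -0.016  0.558 -0.    -0.     0.382  0.
 -0.     0.369] pos err mm [0.  0.  0.1 0.1 0.  0.1]
A [ 0.5178 -0.1868  0.112 ] [[-0.1, 0.4], [-0.1, -0.3], [0.7, 1.2]]
B [ 0.5551 -0.2597  0.0743] [[-0.4, 1.2], [-0.5, 0.3], [5.0, 0.7]]
C [ 0.4549 -0.2612  0.1165] [[0.6, -0.8], [-0.0, 0.0], [-2.0, -1.5]]
D [ 0.5078 -0.349   0.1103] [[-0.1, -0.0], [0.2, -0.4], [-1.4, 0.7]]
0 0 1 0 [ 0.37  0.53 -0.27  2.12 -1.1   0.23  0.17] err 10.3 0.03 hover margin 0.2 margin 0.0
0 0 1 1 [ 0.3   0.58  0.    1.97 -1.07  0.43  0.2 ] err 0.0 0.0 hover margin 0.24 margin 0.03
0 0 1 2 [ 0.36  0.66  0.07  1.79 -0.95  0.57  0.13] err 0.0 0.0 hover margin 0.29 margin 0.15
0 0 0 0 [ 0.9   0.73 -0.85  2.3  -1.1   0.23  0.52] err 150.4 0.437 hover margin 0.0 margin 0.0
0 0 0 1 [ 0.73  0.72 -0.48  2.11 -1.1   0.23  0.47] err 45.5 0.131 hover margin 0.12 margin 0.0
0 0 0 2 [ 0.57  0.74 -0.12  1.92 -1.1   0.4   0.45] err 0.0 0.0 hover margin 0.21 margin 0.0
0 90 1 0 [ 0.38  0.53 -0.28  2.12 -1.1   0.23 -1.4 ] err 10.4 0.03 hover margin 0.02 margin 0.0
0 90 1 1 [ 0.28  0.58  0.04  1.97 -1.1   0.
[... 882 characters left out ...]
.134 hover margin 0.17 margin 0.0
0 -90 0 2 [ 0.8   0.78 -0.48  1.92 -0.47  0.23  1.45] err 0.0 0.0 hover margin 0.3 margin 0.0
0 180 1 0 [ 0.37  0.53 -0.27  2.13 -1.1   0.23 -2.94] err 10.1 0.052 hover margin 0.0 margin 0.0
0 180 1 1 [ 0.29  0.58  0.03  1.97 -1.1   0.44 -2.91] err 0.0 0.0 hover margin 0.0 margin 0.0
0 180 1 2 [ 0.23  0.67  0.27  1.8  -1.1   0.66 -2.89] err 0.0 0.0 hover margin 0.0 margin 0.0
0 180 0 0 [ 0.91  0.73 -0.86  2.3  -1.1   0.23 -2.62] err 151.7 0.44 hover margin 0.0 margin 0.0
0 180 0 1 [ 0.73  0.72 -0.49  2.11 -1.1   0.23 -2.67] err 46.6 0.134 hover margin 0.0 margin 0.0
0 180 0 2 [ 0.58  0.74 -0.12  1.92 -1.1   0.4  -2.69] err 0.0 0.0 hover margin 0.0 margin 0.0
```

```bash
python3 - <<'E'
from sim import *
from m import pt,frame
dp=np.load("dryer.npy"); q0=read_state()["joint_positions"]; yaw=dp[3]
def tool(t): return R.from_euler('z',yaw)*R.from_euler('y',-t,degrees=True)*R.from_euler('x',np.pi)
B={"A":(.5178,-.1868),"C":(.4549,-.2612),"D":(.5078,-.349),"B":(.5551,-.2597)}
mg=lambda q:np.min(np.minimum(q-lo,hi-q)).round(2)
# grasp point on beaker: real grasp centre (tool z -43) at beaker h=100 (tall)/65 ; ee = g + 0.043*toolz
for t in (30,20,12):
  Rt=tool(t); Rb=tool(t-30); gz=.043
  for row,i,hb in ((1,0,.100),(1,1,.100),(1,2,.100),(0,2,.065),(0,1,.065)):
    o=[]
    for ex in (.02,.0):
      G=pt(dp,row,i,hb+ex)+Rt.apply([0,0,gz]); H=pt(dp,row,i,hb+.12)+Rt.apply([0,0,gz])
      q,a,b=ik(q0,H,Rt); q,e1,e2=ik(q,G,Rt); o.append((round(e1*1000,1),round(e2,3),mg(q)))
    print(t,row,i,o,q.round(2))
  for n in B:
    hb=.065 if n=="B" else .1
    q,e1,e2=ik(q0,np.array([*B[n],hb+.1])+Rb.apply([0,0,gz]),Rb); q,e1,e2=ik(q,np.array([*B[n],hb])+Rb.apply([0,0,gz]),Rb); print("  bench",n,round(e1*1000,1),mg(q),q.round(2))
E
```

```text
30 1 0 [(np.float64(0.0), 0.0, np.float64(0.0)), (np.float64(17.1), 0.049, np.float64(0.0))] [ 0.39  0.54 -0.3   2.12 -1.1   0.23  0.17]
30 1 1 [(np.float64(0.0), 0.0, np.float64(0.06)), (np.float64(0.0), 0.0, np.float64(0.02))] [ 0.31  0.59 -0.01  1.97 -1.08  0.42  0.21]
30 1 2 [(np.float64(0.0), 0.0, np.float64(0.17)), (np.float64(0.0), 0.0, np.float64(0.15))] [ 0.36  0.66  0.06  1.79 -0.95  0.56  0.14]
30 0 2 [(np.float64(0.0), 0.0, np.float64(0.03)), (np.float64(0.0), 0.0, np.float64(0.0))] [ 0.58  0.75 -0.14  1.92 -1.1   0.38  0.45]
30 0 1 [(np.float64(32.7), 0.094, np.float64(0.0)), (np.float64(53.9), 0.155, np.float64(0.0))] [ 0.74  0.73 -0.5   2.11 -1.1   0.23  0.48]
  bench A 0.0 0.31 [ 0.09  0.74  0.32  1.93 -0.42  0.54 -0.37]
  bench C 0.0 0.26 [ 0.27  0.71  0.3   2.   -0.42  0.49 -0.18]
  bench D 0.0 0.43 [ 0.35  0.8   0.34  1.74 -0.4   0.66 -0.15]
  bench B 0.0 0.36 [ 0.21  0.85  0.31  1.77 -0.42  0.59 -0.29]
20 1 0 [(np.float64(0.0), 0.0, np.float64(0.23)), (np.float64(0.0), 0.0, np.float64(0.19))] [ 0.    0.53  0.16  2.01 -0.76  0.42 -0.27]
20 1 1 [(np.float64(0.0), 0.
[... 998 characters left out ...]
0.01  0.63  0.31  1.77 -0.53  0.67 -0.43]
12 1 2 [(np.float64(0.0), 0.0, np.float64(0.58)), (np.float64(0.0), 0.0, np.float64(0.56))] [ 0.1   0.71  0.32  1.59 -0.53  0.79 -0.37]
12 0 2 [(np.float64(0.0), 0.0, np.float64(0.38)), (np.float64(0.0), 0.0, np.float64(0.35))] [ 0.22  0.76  0.22  1.76 -0.6   0.58 -0.19]
12 0 1 [(np.float64(0.0), 0.0, np.float64(0.25)), (np.float64(0.0), 0.0, np.float64(0.22))] [ 0.14  0.69  0.18  1.94 -0.64  0.45 -0.22]
  bench A 0.0 0.62 [-0.11  0.86  0.49  1.74 -0.19  0.85 -0.65]
  bench C 0.0 0.5 [ 0.02  0.83  0.5   1.85 -0.17  0.73 -0.52]
  bench D 0.0 0.64 [ 0.15  0.92  0.5   1.6  -0.17  0.87 -0.44]
  bench B 0.0 0.65 [ 0.01  0.97  0.48  1.58 -0.2   0.88 -0.57]
```

```bash
cat > plan.py <<'E'
from h import *
from m import pt
dp=np.load("dryer.npy"); yaw=dp[3]; GZ=.043; TL=15
def tool(t): return R.from_euler('z',yaw)*R.from_euler('y',-t,degrees=True)*R.from_euler('x',np.pi)
Bk={"A":(.5178,-.1868),"C":(.4549,-.2612),"D":(.5078,-.349),"B":(.5551,-.2597)}
hb=lambda n:.065 if n=="B" else .1
def ee(G,Rt,off=(0,-.0015)): return np.array(G)+Rt.apply([-off[0],-off[1],GZ])
def pick(n,ex): return ee([*Bk[n],hb(n)+ex],tool(TL-30)),tool(TL-30)
def place(n,row,i,ex,off=(0,-.0015)): return ee(pt(dp,row,i,hb(n)+ex),tool(TL),off),tool(TL)
E
python3 - <<'E'
from plan import *
go(*pick("A",.07),"hov"); go(*pick("A",0),"down"); print(pick("A",0)[0])
E
```

```text
hov xyz [-13.1 116.8  84. ] r [-0.0029 -0.2604  0.001 ] rows>= 3
down xyz [-13. 117. 154.] r [-0.0029 -0.2604  0.001 ] rows>= 4
[ 0.50881016 -0.19352995  0.05846519]
```

>>> play_rows([
  {"x": -13,"y": 117,"z": 30,"rx": 0,"ry": -0.26,"rz": 0,"fingers": -0.6},
  {"x": -13,"y": 117,"z": 50,"rx": 0,"ry": -0.26,"rz": 0,"fingers": -0.6},
  {"x": -13,"y": 117,"z": 70,"rx": 0,"ry": -0.26,"rz": 0,"fingers": -0.6},
  {"x": -13,"y": 117,"z": 84,"rx": 0,"ry": -0.26,"rz": 0,"fingers": -0.6},
  {"x": -13,"y": 117,"z": 84,"rx": 0,"ry": -0.26,"rz": 0,"fingers": -0.6},
  {"x": -13,"y": 117,"z": 110,"rx": 0,"ry": -0.26,"rz": 0,"fingers": -0.6},
  {"x": -13,"y": 117,"z": 135,"rx": 0,"ry": -0.26,"rz": 0,"fingers": -0.6},
  {"x": -13,"y": 117,"z": 154,"rx": 0,"ry": -0.26,"rz": 0,"fingers": -0.6},
  {"x": -13,"y": 117,"z": 154,"rx": 0,"ry": -0.26,"rz": 0,"fingers": -0.6},
  {"x": -13,"y": 117,"z": 154,"rx": 0,"ry": -0.26,"rz": 0,"fingers": 1},
  {"x": -13,"y": 117,"z": 154,"rx": 0,"ry": -0.26,"rz": 0,"fingers": 1},
  {"x": -13,"y": 117,"z": 154,"rx": 0,"ry": -0.26,"rz": 0,"fingers": 1},
  {"x": -13,"y": 117,"z": 154,"rx": 0,"ry": -0.26,"rz": 0,"fingers": 1},
  {"x": -13,"y": 117,"z": 154,"rx": 0,"ry": -0.26,"rz": 0,"fingers": 1},
], squeeze=35)

```text
time: 11.08
ee_pos: [0.5107, -0.1945, 0.0606]
ee_rot: [2.955, 0.768, -0.384]
ft_force: [0.1, 0.2, 6.1]
grip_width: 0.528
grip_force: 35.5
```

```bash
python3 - <<'E'
from plan import *
st=log(); print(st["joint_positions"].round(2))
go(st["ee_pos"]+[0,0,.22],R.from_rotvec(st["ee_rot"]),"lift"); go(*place("A",1,0,.125),"hover")
E
```

```text
[-0.08  0.84  0.47  1.76 -0.22  0.8  -0.61]
lift xyz [ -56.3   -0.  -212.7] r [0. 0. 0.] rows>= 4
hover xyz [  43.3 -105.  -223.2] r [-2.000e-04  5.204e-01  2.000e-04] rows>= 5
```

>>> play_rows([
  {"x": -14,"y": 0,"z": -53,"rx": 0,"ry": 0,"rz": 0,"fingers": 1},
  {"x": -28,"y": 0,"z": -106,"rx": 0,"ry": 0,"rz": 0,"fingers": 1},
  {"x": -42,"y": 0,"z": -160,"rx": 0,"ry": 0,"rz": 0,"fingers": 1},
  {"x": -56,"y": 0,"z": -213,"rx": 0,"ry": 0,"rz": 0,"fingers": 1},
  {"x": -35,"y": -25,"z": -230,"rx": 0,"ry": 0.13,"rz": 0,"fingers": 1},
  {"x": -10,"y": -50,"z": -235,"rx": 0,"ry": 0.26,"rz": 0,"fingers": 1},
  {"x": 20,"y": -80,"z": -235,"rx": 0,"ry": 0.4,"rz": 0,"fingers": 1},
  {"x": 43,"y": -105,"z": -223,"rx": 0,"ry": 0.52,"rz": 0,"fingers": 1},
  {"x": 43,"y": -105,"z": -223,"rx": 0,"ry": 0.52,"rz": 0,"fingers": 1},
  {"x": 43,"y": -105,"z": -223,"rx": 0,"ry": 0.52,"rz": 0,"fingers": 1},
  {"x": 43,"y": -105,"z": -223,"rx": 0,"ry": 0.52,"rz": 0,"fingers": 1},
])

```text
time: 12.45
ee_pos: [0.5469, -0.0556, 0.2649]
ee_rot: [-2.954, -0.768, -0.388]
ft_force: [0.4, -0.4, -1.0]
grip_width: 0.521
grip_force: 36.2
```

```bash
python3 - <<'E'
from plan import *
st=log(); print(st["joint_positions"].round(2),st["grip_width"]); go(*place("A",1,0,.125),"hov err")
C=cal("wrist"); im=vision.grab_frame("wrist"); np.save("pics/w4C.npy",np.array([C[0],C[1],np.tile(C[2],(3,1))])); cv2.imwrite("pics/w4.png",im); a=im.copy()
Ri=R.from_rotvec(st["ee_rot"]); g=st["ee_pos"]+Ri.apply([0,-.0015,-GZ]); Rbk=Ri*R.from_euler('y',15,degrees=True) # beaker frame guess
pz=R.from_euler('z',yaw)*R.from_euler('y',-30,degrees=True)
dirz=pz.apply([0,0,1])
for th in np.arange(16)*np.pi/8:
    r=pz.apply([.024*np.cos(th),.024*np.sin(th),0])
    cv2.circle(a,tuple(int(q) for q in proj(C,g-dirz*.1+r)[0]),1,(0,255,0),-1)
for row in (0,1):
    for i in range(3):
        h=[.0456,.0816][row]
        for k in (0,h): cv2.circle(a,tuple(int(q) for q in proj(C,pt(dp,row,i,k))[0]),2,(0,0,255),-1)
cv2.imwrite("pics/w4a.png",cv2.resize(a,(800,500)))
E
```

```text
[-0.14  0.35  0.4   1.94 -0.47  0.73 -0.51] 0.5210852704386444
hov err xyz [-0.2 -1.3 -0.5] r [ 0.0007  0.001  -0.0002] rows>= 1
```

View pics/w4a.png

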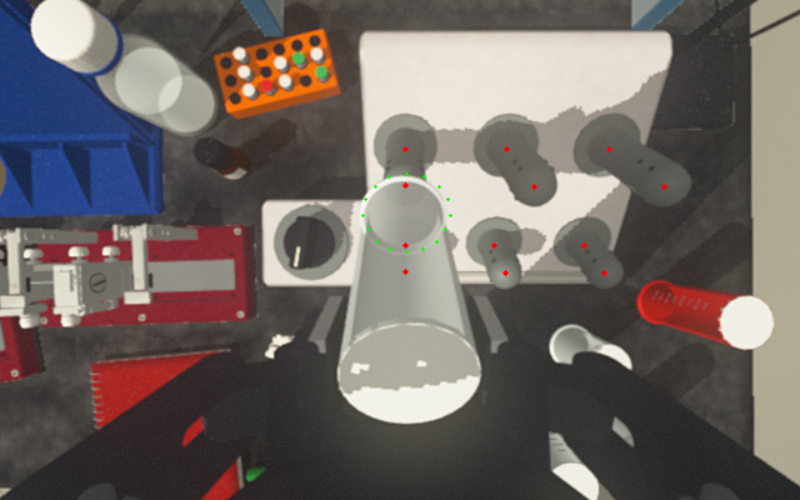

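The held mouth ring is at (403,216) against a predicted (406,212), and the peg marks lie on the pegs. I'll correct by about 2 mm and insert.

```bash
python3 - <<'E'
from plan import *
for ex in (.125,.09,.05,.012,.004): go(*place("A",1,0,ex,(-.0015,-.003)),ex)
E
```

```text
0.125 xyz [ 1.5  0.5 -0.7] r [ 0.0002  0.0013 -0.0001] rows>= 1
0.09 xyz [10.6  0.5 33.1] r [ 0.0002  0.0013 -0.0001] rows>= 1
0.05 xyz [21.   0.5 71.7] r [ 0.0002  0.0013 -0.0001] rows>= 2
0.012 xyz [ 30.9   0.5 108.4] r [ 0.0002  0.0013 -0.0001] rows>= 2
0.004 xyz [ 32.9   0.5 116.1] r [ 0.0002  0.0013 -0.0001] rows>= 2
```

>>> play_rows([
  {"x": 6,"y": 0.5,"z": 16,"rx": 0,"ry": 0,"rz": 0,"fingers": 1},
  {"x": 11,"y": 0.5,"z": 33,"rx": 0,"ry": 0,"rz": 0,"fingers": 1},
  {"x": 16,"y": 0.5,"z": 53,"rx": 0,"ry": 0,"rz": 0,"fingers": 1},
  {"x": 21,"y": 0.5,"z": 72,"rx": 0,"ry": 0,"rz": 0,"fingers": 1},
  {"x": 26,"y": 0.5,"z": 92,"rx": 0,"ry": 0,"rz": 0,"fingers": 1},
  {"x": 31,"y": 0.5,"z": 110,"rx": 0,"ry": 0,"rz": 0,"fingers": 1},
  {"x": 31,"y": 0.5,"z": 110,"rx": 0,"ry": 0,"rz": 0,"fingers": 1},
])

```text
time: 13.38
ee_pos: [0.5964, -0.0258, 0.1643]
ee_rot: [-2.952, -0.768, -0.383]
ft_force: [-0.1, -0.8, -1.0]
grip_width: 0.532
grip_force: 36.1
```

>>> play_rows([
  {"x": 1.5,"y": 0,"z": 5,"rx": 0,"ry": 0,"rz": 0,"fingers": 1},
  {"x": 1.5,"y": 0,"z": 5,"rx": 0,"ry": 0,"rz": 0,"fingers": 1},
  {"x": 1.5,"y": 0,"z": 5,"rx": 0,"ry": 0,"rz": 0,"fingers": -0.6},
  {"x": 1.5,"y": 0,"z": 5,"rx": 0,"ry": 0,"rz": 0,"fingers": -0.6},
  {"x": 1.5,"y": 0,"z": 5,"rx": 0,"ry": 0,"rz": 0,"fingers": -0.6},
  {"x": 1.5,"y": 0,"z": 5,"rx": 0,"ry": 0,"rz": 0,"fingers": -0.6},
  {"x": -10,"y": 0,"z": -37,"rx": 0,"ry": 0,"rz": 0,"fingers": -0.6},
  {"x": -20,"y": 0,"z": -75,"rx": 0,"ry": 0,"rz": 0,"fingers": -0.6},
  {"x": -31,"y": 0,"z": -116,"rx": 0,"ry": 0,"rz": 0,"fingers": -0.6},
  {"x": -31,"y": 0,"z": -116,"rx": 0,"ry": 0,"rz": 0,"fingers": -0.6},
])

```text
time: 14.62
ee_pos: [0.5451, -0.0574, 0.273]
ee_rot: [-2.954, -0.765, -0.394]
ft_force: [0.5, 0.4, -1.1]
grip_width: 0.8
grip_force: 0.0
```

```bash
cat > chk.py <<'E'
from plan import *
import sys
def white(im,C,X,half=26):
    "centroid of the bright base disc near the projection of X"
    u=proj(C,X)[0]; x,y=np.round(u).astype(int); h,w_=im.shape[:2]; x0,x1,y0,y1=max(0,x-half),min(w_,x+half),max(0,y-half),min(h,y+half)
    return u,im[y0:y1,x0:x1],(x0,y0)
E
python3 - <<'E'
from chk import *
st=log(); print(st["ee_pos"],st["grip_width"])
C=cal("wrist"); im=vision.grab_frame("wrist"); a=im.copy()
np.save("pics/w5C.npy",np.array([C[0],C[1],np.tile(C[2],(3,1))])); cv2.imwrite("pics/w5.png",im)
pz=R.from_euler('z',yaw)*R.from_euler('y',-30,degrees=True)
for th in np.arange(24)*np.pi/12:
    r=pz.apply([.022*np.cos(th),.022*np.sin(th),0]); cv2.circle(a,tuple(int(q) for q in proj(C,pt(dp,1,0,.115)+r)[0]),1,(0,255,0),-1)
    cv2.circle(a,tuple(int(q) for q in proj(C,pt(dp,1,0,0.0)+r*24/22)[0]),1,(0,0,255),-1)
g=cv2.resize(a,(800,500))
sc=crop(vision.grab_frame("scene"),230,120,100,62,4)
g[500-248:,400:]=sc; cv2.imwrite("pics/w5a.png",g)
go(*pick("C",.07),"hov"); go(*pick("C",0),"down"); go(*pick("D",.07),"hovD"); go(*pick("D",0),"downD")
E
```

```text
[ 0.5450688  -0.05735776  0.27302984] 0.7996771029901909
hov xyz [-219.7  137.8   87.7] r [-1.500e-03 -5.229e-01  4.000e-04] rows>= 5
down xyz [-237.7  137.9  155.4] r [-1.500e-03 -5.229e-01  4.000e-04] rows>= 6
hovD xyz [-216.3  240.3   88.5] r [-1.500e-03 -5.229e-01  4.000e-04] rows>= 6
downD xyz [-234.4  240.4  156.1] r [-1.500e-03 -5.229e-01  4.000e-04] rows>= 6
```

View pics/w5a.png

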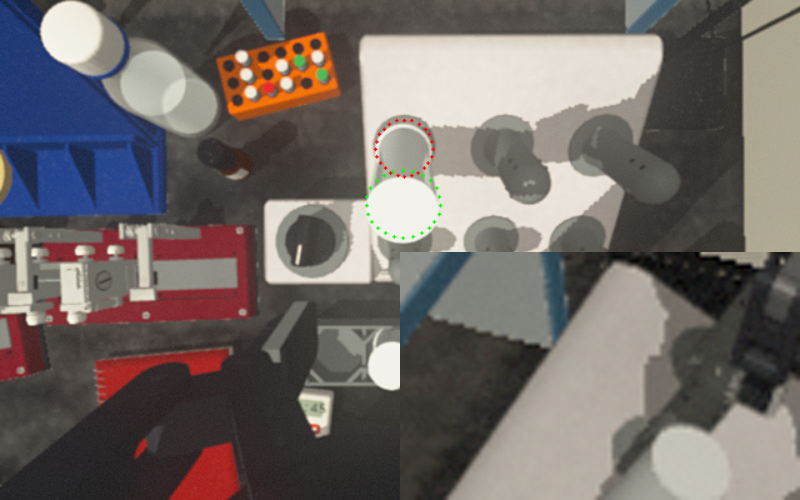

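Beaker A is home on the left rear peg: the base lies inside the predicted green ring at (404,208) and the mouth inside the red ring at (404,148). Next is C.

>>> play_rows([
  {"x": -60,"y": 40,"z": 0,"rx": 0,"ry": -0.13,"rz": 0,"fingers": -0.6},
  {"x": -120,"y": 80,"z": 0,"rx": 0,"ry": -0.3,"rz": 0,"fingers": -0.6},
  {"x": -175,"y": 115,"z": 10,"rx": 0,"ry": -0.45,"rz": 0,"fingers": -0.6},
  {"x": -220,"y": 138,"z": 40,"rx": 0,"ry": -0.523,"rz": 0,"fingers": -0.6},
  {"x": -220,"y": 138,"z": 88,"rx": 0,"ry": -0.523,"rz": 0,"fingers": -0.6},
  {"x": -220,"y": 138,"z": 88,"rx": 0,"ry": -0.523,"rz": 0,"fingers": -0.6},
  {"x": -220,"y": 138,"z": 88,"rx": 0,"ry": -0.523,"rz": 0,"fingers": -0.6},
  {"x": -226,"y": 138,"z": 110,"rx": 0,"ry": -0.523,"rz": 0,"fingers": -0.6},
  {"x": -232,"y": 138,"z": 133,"rx": 0,"ry": -0.523,"rz": 0,"fingers": -0.6},
  {"x": -238,"y": 138,"z": 155,"rx": 0,"ry": -0.523,"rz": 0,"fingers": -0.6},
  {"x": -238,"y": 138,"z": 155,"rx": 0,"ry": -0.523,"rz": 0,"fingers": -0.6},
  {"x": -238,"y": 138,"z": 155,"rx": 0,"ry": -0.523,"rz": 0,"fingers": 1},
  {"x": -238,"y": 138,"z": 155,"rx": 0,"ry": -0.523,"rz": 0,"fingers": 1},
  {"x": -238,"y": 138,"z": 155,"rx": 0,"ry": -0.523,"rz": 0,"fingers": 1},
  {"x": -238,"y": 138,"z": 155,"rx": 0,"ry": -0.523,"rz": 0,"fingers": 1},
  {"x": -238,"y": 138,"z": 155,"rx": 0,"ry": -0.523,"rz": 0,"fingers": 1},
], squeeze=35)

```text
time: 16.73
ee_pos: [0.4466, -0.2691, 0.0607]
ee_rot: [2.953, 0.768, -0.387]
ft_force: [1.5, 1.7, 5.5]
grip_width: 0.529
grip_force: 34.8
```

```bash
python3 - <<'E'
from plan import *
st=log(); print(st["ee_pos"],pick("C",0)[0],st["grip_width"])
go(st["ee_pos"]+[0,0,.22],R.from_rotvec(st["ee_rot"]),"lift"); go(*place("C",1,1,.125,(-.0015,-.003)),"hover")
E
```

```text
[ 0.44660997 -0.26905391  0.06069861] [ 0.44591016 -0.26792995  0.05846519] 0.528511946086771
lift xyz [-5.670e+01  2.000e-01 -2.126e+02] r [0. 0. 0.] rows>= 4
hover xyz [ 133.3  -53.1 -247.8] r [8.000e-04 5.224e-01 5.000e-04] rows>= 5
```

>>> play_rows([
  {"x": -14,"y": 0,"z": -53,"rx": 0,"ry": 0,"rz": 0,"fingers": 1},
  {"x": -28,"y": 0,"z": -106,"rx": 0,"ry": 0,"rz": 0,"fingers": 1},
  {"x": -42,"y": 0,"z": -160,"rx": 0,"ry": 0,"rz": 0,"fingers": 1},
  {"x": -57,"y": 0,"z": -213,"rx": 0,"ry": 0,"rz": 0,"fingers": 1},
  {"x": -20,"y": -10,"z": -235,"rx": 0,"ry": 0.13,"rz": 0,"fingers": 1},
  {"x": 30,"y": -25,"z": -250,"rx": 0,"ry": 0.26,"rz": 0,"fingers": 1},
  {"x": 85,"y": -40,"z": -255,"rx": 0,"ry": 0.4,"rz": 0,"fingers": 1},
  {"x": 133,"y": -53,"z": -248,"rx": 0,"ry": 0.522,"rz": 0,"fingers": 1},
  {"x": 133,"y": -53,"z": -248,"rx": 0,"ry": 0.522,"rz": 0,"fingers": 1},
  {"x": 133,"y": -53,"z": -248,"rx": 0,"ry": 0.522,"rz": 0,"fingers": 1},
  {"x": 133,"y": -53,"z": -248,"rx": 0,"ry": 0.522,"rz": 0,"fingers": 1},
])

```text
time: 18.1
ee_pos: [0.5883, -0.1299, 0.2648]
ee_rot: [-2.955, -0.767, -0.386]
ft_force: [-0.5, 0.3, -0.2]
grip_width: 0.525
grip_force: 36.4
```

```bash
cat > look.py <<'E'
from plan import *
from skimage import measure if False else None
E
cat > look.py <<'E'
from plan import *
def mouth(n,row,i,off=(-.0015,-.003)):
    "bright-rim test: best shift (px) of the predicted mouth ring on the wrist picture, in the held pose"
    st=log(); C=cal("wrist"); im=vision.grab_frame("wrist"); g=cv2.GaussianBlur(cv2.cvtColor(im,cv2.COLOR_BGR2GRAY),(3,3),0).astype(float)
    Ri=R.from_rotvec(st["ee_rot"]); G=st["ee_pos"]+Ri.apply([off[0],off[1],-GZ]); pz=R.from_euler('z',yaw)*R.from_euler('y',-30,degrees=True)
    th=np.linspace(-.8*np.pi/2,.8*np.pi/2,60); ring=lambda r:np.array([proj(C,G+pz.apply([r*np.cos(t),r*np.sin(t),-hb(n)]))[0] for t in th])
    best=[]
    for dx in np.arange(-8,8.1,.5):
        for dy in np.arange(-8,8.1,.5):
            f=lambda r:cv2.remap(g,(ring0[r]+[dx,dy]).astype(np.float32)[:,None,:],None,cv2.INTER_LINEAR).mean()
            best.append((f(1)-.5*f(0)-.5*f(2),dx,dy)) if False else None
            
    ring0=[ring(r) for r in (.0195,.0225,.027)]
    for dx in np.arange(-8,8.1,.5):
        for dy in np.arange(-8,8.1,.5):
            v=[cv2.remap(g,(q+[dx,dy]).astype(np.float32)[:,None,:],None,cv2.INTER_LINEAR).mean() for q in ring0]; best.append((v[1]-.5*v[0]-.5*v[2],dx,dy))
    best.sort(reverse=True); d=np.median(np.array(best[:5])[:,1:],0)
    c=(st["ee_pos"]+Ri.apply([off[0],off[1],-GZ]))-pz.apply([0,0,hb(n)]); e=1e-3
    J=np.array([proj(C,c+pz.apply(v))[0]-proj(C,c)[0] for v in ([e,0,0],[0,e,0])]).T/e
    print("ring shift px",d,"score",round(best[0][0],1),"-> mm in deck x,y",(np.linalg.solve(J,d)*1000).round(1)); cv2.imwrite(f"pics/m_{n}.png",im)
    return st
E
sed -i '/best=\[\]$/,/^            $/{/best=\[\]/!d}' look.py
python3 - <<'E'
from look import *
st=mouth("C",1,1); print(st["grip_width"],st["joint_positions"].round(2))
for ex in (.125,.09,.05,.012,.004): go(*place("C",1,1,ex,(-.0015,-.003)),ex)
E
```

```text
ring shift px [ 0.5 -2. ] score 57.8 -> mm in deck x,y [ 1.5 -0.4]
0.5254596215419933 [-0.    0.44  0.42  1.79 -0.51  0.83 -0.37]
0.125 xyz [ 1.3 -0.7 -0.8] r [ 0.0003  0.0023 -0.0006] rows>= 1
0.09 xyz [10.4 -0.7 32.9] r [ 0.0003  0.0023 -0.0006] rows>= 1
0.05 xyz [20.9 -0.7 71.6] r [ 0.0003  0.0023 -0.0006] rows>= 2
0.012 xyz [ 30.8  -0.7 108.2] r [ 0.0003  0.0023 -0.0006] rows>= 2
0.004 xyz [ 32.9  -0.7 116. ] r [ 0.0003  0.0023 -0.0006] rows>= 2
```

>>> play_rows([
  {"x": 4,"y": 0,"z": 16,"rx": 0,"ry": 0,"rz": 0,"fingers": 1},
  {"x": 9,"y": 0,"z": 33,"rx": 0,"ry": 0,"rz": 0,"fingers": 1},
  {"x": 14,"y": 0,"z": 53,"rx": 0,"ry": 0,"rz": 0,"fingers": 1},
  {"x": 19.5,"y": 0,"z": 72,"rx": 0,"ry": 0,"rz": 0,"fingers": 1},
  {"x": 24,"y": 0,"z": 92,"rx": 0,"ry": 0,"rz": 0,"fingers": 1},
  {"x": 29.5,"y": 0,"z": 110,"rx": 0,"ry": 0,"rz": 0,"fingers": 1},
  {"x": 31,"y": 0,"z": 115,"rx": 0,"ry": 0,"rz": 0,"fingers": 1},
  {"x": 31,"y": 0,"z": 115,"rx": 0,"ry": 0,"rz": 0,"fingers": 1},
])

```text
time: 19.15
ee_pos: [0.64, -0.0996, 0.1603]
ee_rot: [-2.953, -0.768, -0.384]
ft_force: [0.1, -0.5, -1.0]
grip_width: 0.527
grip_force: 36.3
```

>>> play_rows([
  {"x": 0,"y": 0,"z": 0,"rx": 0,"ry": 0,"rz": 0,"fingers": -0.6},
  {"x": 0,"y": 0,"z": 0,"rx": 0,"ry": 0,"rz": 0,"fingers": -0.6},
  {"x": 0,"y": 0,"z": 0,"rx": 0,"ry": 0,"rz": 0,"fingers": -0.6},
  {"x": 0,"y": 0,"z": 0,"rx": 0,"ry": 0,"rz": 0,"fingers": -0.6},
  {"x": -10,"y": 0,"z": -39,"rx": 0,"ry": 0,"rz": 0,"fingers": -0.6},
  {"x": -20,"y": 0,"z": -77,"rx": 0,"ry": 0,"rz": 0,"fingers": -0.6},
  {"x": -31,"y": 0,"z": -120,"rx": 0,"ry": 0,"rz": 0,"fingers": -0.6},
  {"x": -31,"y": 0,"z": -120,"rx": 0,"ry": 0,"rz": 0,"fingers": -0.6},
])

```text
time: 20.15
ee_pos: [0.5877, -0.1317, 0.2722]
ee_rot: [-2.956, -0.765, -0.393]
ft_force: [0.1, -0.1, -0.9]
grip_width: 0.801
grip_force: 0.0
```

```bash
cat > home.py <<'E'
from plan import *
def home(row,i,L,cam="wrist"):
    "bright base disc: measured h along the peg from the centroid of white pixels"
    C=cal(cam); im=vision.grab_frame(cam); pz=R.from_euler('z',yaw)*R.from_euler('y',-30,degrees=True)
    u=proj(C,pt(dp,row,i,L))[0]; m=(cv2.cvtColor(im,cv2.COLOR_BGR2GRAY)>175).astype(np.uint8)
    ring=np.array([proj(C,pt(dp,row,i,L)+pz.apply([.022*np.cos(t),.022*np.sin(t),0]))[0] for t in np.linspace(0,6.28,40)])
    ov=np.zeros_like(m); cv2.fillPoly(ov,[ring.astype(np.int32)],1); fill=(m&ov).sum()/ov.sum()
    k=np.ones((7,7),np.uint8); out=cv2.dilate(ov,k)-ov; print(cam,(row,i),"centre px",u.round(),"white inside",fill.round(2),"white just outside",((m&out).sum()/out.sum()).round(2)); cv2.imwrite(f"pics/h_{cam}{row}{i}.png",im)
E
python3 - <<'E'
from home import *
log(); home(1,1,.115); home(1,0,.115)
go(*pick("D",.07),"hovD"); go(*pick("D",0),"downD")
E
```

```text
wrist (1, 1) centre px [320. 166.] white inside 0.92 white just outside 0.76
wrist (1, 0) centre px [209. 166.] white inside 0.87 white just outside 0.33
hovD xyz [-217.3  155.3   87.1] r [-1.600e-03 -5.218e-01  4.000e-04] rows>= 5
downD xyz [-235.3  155.4  154.7] r [-1.600e-03 -5.218e-01  4.000e-04] rows>= 6
```

>>> play_rows([
  {"x": -60,"y": 45,"z": 0,"rx": 0,"ry": -0.13,"rz": 0,"fingers": -0.6},
  {"x": -120,"y": 90,"z": 0,"rx": 0,"ry": -0.3,"rz": 0,"fingers": -0.6},
  {"x": -175,"y": 130,"z": 10,"rx": 0,"ry": -0.45,"rz": 0,"fingers": -0.6},
  {"x": -217,"y": 155,"z": 40,"rx": 0,"ry": -0.522,"rz": 0,"fingers": -0.6},
  {"x": -217,"y": 155,"z": 87,"rx": 0,"ry": -0.522,"rz": 0,"fingers": -0.6},
  {"x": -217,"y": 155,"z": 87,"rx": 0,"ry": -0.522,"rz": 0,"fingers": -0.6},
  {"x": -217,"y": 155,"z": 87,"rx": 0,"ry": -0.522,"rz": 0,"fingers": -0.6},
  {"x": -223,"y": 155,"z": 110,"rx": 0,"ry": -0.522,"rz": 0,"fingers": -0.6},
  {"x": -229,"y": 155,"z": 132,"rx": 0,"ry": -0.522,"rz": 0,"fingers": -0.6},
  {"x": -235,"y": 155,"z": 154,"rx": 0,"ry": -0.522,"rz": 0,"fingers": -0.6},
  {"x": -235,"y": 155,"z": 154,"rx": 0,"ry": -0.522,"rz": 0,"fingers": -0.6},
  {"x": -235,"y": 155,"z": 154,"rx": 0,"ry": -0.522,"rz": 0,"fingers": 1},
  {"x": -235,"y": 155,"z": 154,"rx": 0,"ry": -0.522,"rz": 0,"fingers": 1},
  {"x": -235,"y": 155,"z": 154,"rx": 0,"ry": -0.522,"rz": 0,"fingers": 1},
  {"x": -235,"y": 155,"z": 154,"rx": 0,"ry": -0.522,"rz": 0,"fingers": 1},
  {"x": -235,"y": 155,"z": 154,"rx": 0,"ry": -0.522,"rz": 0,"fingers": 1},
], squeeze=35)

```text
time: 22.25
ee_pos: [0.4996, -0.3565, 0.0614]
ee_rot: [2.952, 0.768, -0.387]
ft_force: [-0.5, 0.9, 7.6]
grip_width: 0.521
grip_force: 35.3
```

```bash
python3 - <<'E'
from plan import *
st=log(); print(st["ee_pos"],pick("D",0)[0],st["grip_width"])
go(st["ee_pos"]+[0,0,.22],R.from_rotvec(st["ee_rot"]),"lift"); go(*place("D",1,2,.125,(-.0015,-.003)),"hover")
E
```

```text
[ 0.49957705 -0.35651827  0.0614448 ] [ 0.49881016 -0.35572995  0.05846519] 0.5214652412985538
lift xyz [-5.680e+01  2.000e-01 -2.125e+02] r [0. 0. 0.] rows>= 4
hover xyz [ 129.9  -71.2 -246.3] r [1.10e-03 5.23e-01 5.00e-04] rows>= 5
```

>>> play_rows([
  {"x": -14,"y": 0,"z": -53,"rx": 0,"ry": 0,"rz": 0,"fingers": 1},
  {"x": -28,"y": 0,"z": -106,"rx": 0,"ry": 0,"rz": 0,"fingers": 1},
  {"x": -42,"y": 0,"z": -160,"rx": 0,"ry": 0,"rz": 0,"fingers": 1},
  {"x": -57,"y": 0,"z": -213,"rx": 0,"ry": 0,"rz": 0,"fingers": 1},
  {"x": -20,"y": -15,"z": -235,"rx": 0,"ry": 0.13,"rz": 0,"fingers": 1},
  {"x": 30,"y": -35,"z": -250,"rx": 0,"ry": 0.26,"rz": 0,"fingers": 1},
  {"x": 85,"y": -55,"z": -255,"rx": 0,"ry": 0.4,"rz": 0,"fingers": 1},
  {"x": 130,"y": -71,"z": -246,"rx": 0,"ry": 0.523,"rz": 0,"fingers": 1},
  {"x": 130,"y": -71,"z": -246,"rx": 0,"ry": 0.523,"rz": 0,"fingers": 1},
  {"x": 130,"y": -71,"z": -246,"rx": 0,"ry": 0.523,"rz": 0,"fingers": 1},
  {"x": 130,"y": -71,"z": -246,"rx": 0,"ry": 0.523,"rz": 0,"fingers": 1},
])

```text
time: 23.62
ee_pos: [0.6297, -0.2035, 0.2642]
ee_rot: [-2.955, -0.767, -0.386]
ft_force: [-0.4, 0.2, -0.7]
grip_width: 0.518
grip_force: 36.1
```

```bash
python3 - <<'E'
from look import *
st=mouth("D",1,2); print(st["grip_width"])
for ex in (.125,.09,.05,.012,.004): go(*place("D",1,2,ex,(-.0015,-.003)),ex)
E
```

```text
ring shift px [-1. -4.] score 74.1 -> mm in deck x,y [3.1 0.7]
0.5180609031522642
0.125 xyz [ 1.2 -1.  -1.5] r [ 0.0006  0.002  -0.0007] rows>= 1
0.09 xyz [10.3 -1.  32.2] r [ 0.0006  0.002  -0.0007] rows>= 1
0.05 xyz [20.7 -1.1 70.9] r [ 0.0006  0.002  -0.0007] rows>= 2
0.012 xyz [ 30.6  -1.1 107.6] r [ 0.0006  0.002  -0.0007] rows>= 2
0.004 xyz [ 32.7  -1.1 115.3] r [ 0.0006  0.002  -0.0007] rows>= 2
```

>>> play_rows([
  {"x": 2,"y": 0,"z": 16,"rx": 0,"ry": 0,"rz": 0,"fingers": 1},
  {"x": 7.5,"y": 0,"z": 33,"rx": 0,"ry": 0,"rz": 0,"fingers": 1},
  {"x": 12.5,"y": 0,"z": 53,"rx": 0,"ry": 0,"rz": 0,"fingers": 1},
  {"x": 18,"y": 0,"z": 72,"rx": 0,"ry": 0,"rz": 0,"fingers": 1},
  {"x": 23,"y": 0,"z": 92,"rx": 0,"ry": 0,"rz": 0,"fingers": 1},
  {"x": 28,"y": 0,"z": 110,"rx": 0,"ry": 0,"rz": 0,"fingers": 1},
  {"x": 29,"y": 0,"z": 114,"rx": 0,"ry": 0,"rz": 0,"fingers": 1},
  {"x": 29,"y": 0,"z": 114,"rx": 0,"ry": 0,"rz": 0,"fingers": 1},
])

```text
time: 24.68
ee_pos: [0.6794, -0.1738, 0.1603]
ee_rot: [-2.953, -0.767, -0.385]
ft_force: [-0.1, -0.0, 0.6]
grip_width: 0.521
grip_force: 36.1
```

>>> play_rows([
  {"x": 0,"y": 0,"z": 0,"rx": 0,"ry": 0,"rz": 0,"fingers": -0.6},
  {"x": 0,"y": 0,"z": 0,"rx": 0,"ry": 0,"rz": 0,"fingers": -0.6},
  {"x": 0,"y": 0,"z": 0,"rx": 0,"ry": 0,"rz": 0,"fingers": -0.6},
  {"x": 0,"y": 0,"z": 0,"rx": 0,"ry": 0,"rz": 0,"fingers": -0.6},
  {"x": -10,"y": 0,"z": -39,"rx": 0,"ry": 0,"rz": 0,"fingers": -0.6},
  {"x": -20,"y": 0,"z": -77,"rx": 0,"ry": 0,"rz": 0,"fingers": -0.6},
  {"x": -31,"y": 0,"z": -120,"rx": 0,"ry": 0,"rz": 0,"fingers": -0.6},
  {"x": -31,"y": 0,"z": -120,"rx": 0,"ry": 0,"rz": 0,"fingers": -0.6},
])

```text
time: 25.68
ee_pos: [0.6268, -0.2066, 0.2725]
ee_rot: [-2.958, -0.765, -0.394]
ft_force: [0.2, 0.1, -0.6]
grip_width: 0.797
grip_force: 0.0
```

```bash
python3 - <<'E'
from home import *
log(); home(1,2,.115)
go(*pick("B",.07),"hov"); go(*pick("B",0),"down")
E
```

```text
wrist (1, 2) centre px [320. 163.] white inside 0.46 white just outside 0.32
hov xyz [-142.9   14.8  144.7] r [ 0.0011 -0.5242 -0.0012] rows>= 4
down xyz [-161.1   14.7  212.3] r [ 0.0011 -0.5242 -0.0012] rows>= 5
```

```bash
python3 - <<'E'
import plan; from plan import *
plan.TL=20
go(*pick("B",.07),"hov"); go(*pick("B",0),"down")
E
```

```text
hov xyz [-139.6   14.8  146.5] r [ 0.0011 -0.4369 -0.0012] rows>= 4
down xyz [-157.8   14.7  214.1] r [ 0.0011 -0.4369 -0.0012] rows>= 5
```

>>> play_rows([
  {"x": -60,"y": 8,"z": -5,"rx": 0,"ry": -0.15,"rz": 0,"fingers": -0.6},
  {"x": -115,"y": 15,"z": 0,"rx": 0,"ry": -0.3,"rz": 0,"fingers": -0.6},
  {"x": -135,"y": 15,"z": 50,"rx": 0,"ry": -0.43,"rz": 0,"fingers": -0.6},
  {"x": -140,"y": 15,"z": 100,"rx": 0,"ry": -0.437,"rz": 0,"fingers": -0.6},
  {"x": -140,"y": 15,"z": 146,"rx": 0,"ry": -0.437,"rz": 0,"fingers": -0.6},
  {"x": -140,"y": 15,"z": 146,"rx": 0,"ry": -0.437,"rz": 0,"fingers": -0.6},
  {"x": -146,"y": 15,"z": 170,"rx": 0,"ry": -0.437,"rz": 0,"fingers": -0.6},
  {"x": -152,"y": 15,"z": 193,"rx": 0,"ry": -0.437,"rz": 0,"fingers": -0.6},
  {"x": -158,"y": 15,"z": 214,"rx": 0,"ry": -0.437,"rz": 0,"fingers": -0.6},
  {"x": -158,"y": 15,"z": 214,"rx": 0,"ry": -0.437,"rz": 0,"fingers": -0.6},
  {"x": -158,"y": 15,"z": 214,"rx": 0,"ry": -0.437,"rz": 0,"fingers": 1},
  {"x": -158,"y": 15,"z": 214,"rx": 0,"ry": -0.437,"rz": 0,"fingers": 1},
  {"x": -158,"y": 15,"z": 214,"rx": 0,"ry": -0.437,"rz": 0,"fingers": 1},
  {"x": -158,"y": 15,"z": 214,"rx": 0,"ry": -0.437,"rz": 0,"fingers": 1},
  {"x": -158,"y": 15,"z": 214,"rx": 0,"ry": -0.437,"rz": 0,"fingers": 1},
], squeeze=35)

```text
time: 27.6
ee_pos: [0.549, -0.2643, 0.0223]
ee_rot: [2.987, 0.777, -0.263]
ft_force: [-0.6, 0.9, 6.2]
grip_width: 0.523
grip_force: 36.1
```

```bash
python3 - <<'E'
import plan; from plan import *
plan.TL=20
st=log(); print(st["ee_pos"],pick("B",0)[0],st["grip_width"])
go(st["ee_pos"]+[-.02,-.01,.17],R.from_rotvec(st["ee_rot"]),"lift"); go(*place("B",0,2,.095,(-.0015,-.003)),"hover")
E
```

```text
[ 0.54903837 -0.26434718  0.02225365] [ 0.54930887 -0.26464642  0.02265327] 0.5232617949561159
lift xyz [ -51.7   -1.  -163.5] r [0. 0. 0.] rows>= 3
hover xyz [  31.5  -15.1 -150.3] r [2.000e-04 5.248e-01 3.000e-04] rows>= 3
```

>>> play_rows([
  {"x": -17,"y": 0,"z": -54,"rx": 0,"ry": 0,"rz": 0,"fingers": 1},
  {"x": -34,"y": 0,"z": -110,"rx": 0,"ry": 0,"rz": 0,"fingers": 1},
  {"x": -52,"y": 0,"z": -164,"rx": 0,"ry": 0,"rz": 0,"fingers": 1},
  {"x": -52,"y": 0,"z": -164,"rx": 0,"ry": 0,"rz": 0,"fingers": 1},
  {"x": -20,"y": -7,"z": -170,"rx": 0,"ry": 0.18,"rz": 0,"fingers": 1},
  {"x": 10,"y": -12,"z": -165,"rx": 0,"ry": 0.36,"rz": 0,"fingers": 1},
  {"x": 31,"y": -15,"z": -150,"rx": 0,"ry": 0.525,"rz": 0,"fingers": 1},
  {"x": 31,"y": -15,"z": -150,"rx": 0,"ry": 0.525,"rz": 0,"fingers": 1},
  {"x": 31,"y": -15,"z": -150,"rx": 0,"ry": 0.525,"rz": 0,"fingers": 1},
  {"x": 31,"y": -15,"z": -150,"rx": 0,"ry": 0.525,"rz": 0,"fingers": 1},
])

```text
time: 28.85
ee_pos: [0.5925, -0.2221, 0.1638]
ee_rot: [-2.913, -0.763, -0.511]
ft_force: [-0.3, -0.8, 0.2]
grip_width: 0.526
grip_force: 36.3
```

```bash
python3 - <<'E'
import plan; from look import *
plan.TL=20
st=mouth("B",0,2); print(st["grip_width"],st["joint_positions"].round(2))
for ex in (.095,.05,.012,.004): go(*place("B",0,2,ex,(-.0015,-.003)),ex)
E
```

```text
ring shift px [ 2.5 -3.5] score 81.4 -> mm in deck x,y [ 2.4 -1.5]
0.5261383693286249 [ 0.35  0.6   0.2   1.85 -0.72  0.64  0.02]
0.095 xyz [-0.9  0.8 -1.3] r [-0.0011  0.0013  0.0035] rows>= 1
0.05 xyz [ 7.   0.9 43. ] r [-0.0011  0.0013  0.0035] rows>= 1
0.012 xyz [13.7  0.9 80.4] r [-0.0011  0.0013  0.0035] rows>= 2
0.004 xyz [15.1  1.  88.3] r [-0.0011  0.0013  0.0035] rows>= 2
```

>>> play_rows([
  {"x": 0,"y": -0.5,"z": 20,"rx": 0,"ry": 0,"rz": 0,"fingers": 1},
  {"x": 4.5,"y": -0.5,"z": 42,"rx": 0,"ry": 0,"rz": 0,"fingers": 1},
  {"x": 8,"y": -0.5,"z": 61,"rx": 0,"ry": 0,"rz": 0,"fingers": 1},
  {"x": 11.5,"y": -0.5,"z": 80,"rx": 0,"ry": 0,"rz": 0,"fingers": 1},
  {"x": 12.5,"y": -0.5,"z": 87,"rx": 0,"ry": 0,"rz": 0,"fingers": 1},
  {"x": 12.5,"y": -0.5,"z": 87,"rx": 0,"ry": 0,"rz": 0,"fingers": 1},
])

```text
time: 29.65
ee_pos: [0.6265, -0.2024, 0.0851]
ee_rot: [-2.913, -0.757, -0.511]
ft_force: [-0.1, 0.4, 0.1]
grip_width: 0.529
grip_force: 36.3
```

Release, then retreat to a vantage point where the wrist camera sees the dryer and carrier.

>>> play_rows([
  {"x": 0,"y": 0,"z": 0,"rx": 0,"ry": 0,"rz": 0,"fingers": -0.6},
  {"x": 0,"y": 0,"z": 0,"rx": 0,"ry": 0,"rz": 0,"fingers": -0.6},
  {"x": 0,"y": 0,"z": 0,"rx": 0,"ry": 0,"rz": 0,"fingers": -0.6},
  {"x": 0,"y": 0,"z": 0,"rx": 0,"ry": 0,"rz": 0,"fingers": -0.6},
  {"x": -7,"y": 0,"z": -39,"rx": 0,"ry": 0,"rz": 0,"fingers": -0.6},
  {"x": -14,"y": 0,"z": -77,"rx": 0,"ry": 0,"rz": 0,"fingers": -0.6},
  {"x": -40,"y": -35,"z": -130,"rx": 0,"ry": -0.1,"rz": 0,"fingers": -0.6},
  {"x": -80,"y": -75,"z": -175,"rx": 0,"ry": -0.2,"rz": 0,"fingers": -0.6},
  {"x": -120,"y": -115,"z": -200,"rx": 0,"ry": -0.3,"rz": 0,"fingers": -0.6},
  {"x": -120,"y": -115,"z": -200,"rx": 0,"ry": -0.3,"rz": 0,"fingers": -0.6},
  {"x": -120,"y": -115,"z": -200,"rx": 0,"ry": -0.3,"rz": 0,"fingers": -0.6},
])

```text
time: 31.02
ee_pos: [0.4128, -0.1902, 0.2333]
ee_rot: [-3.027, -0.787, -0.075]
ft_force: [-0.1, 0.4, -0.5]
grip_width: 0.804
grip_force: 0.0
```

```bash
python3 - <<'E'
from home import *
st=log(); print(st["ee_pos"],st["joint_positions"].round(2))
C=cal("wrist"); im=vision.grab_frame("wrist"); np.save("pics/w6C.npy",np.array([C[0],C[1],np.tile(C[2],(3,1))])); cv2.imwrite("pics/w6.png",im)
a=cv2.resize(im,(800,500)); pz=R.from_euler('z',yaw)*R.from_euler('y',-30,degrees=True)
for row,i,L in ((1,0,.115),(1,1,.115),(1,2,.115),(0,2,.08)):
  for t in np.linspace(0,6.28,20):
    r=pz.apply([np.cos(t),np.sin(t),0])
    for h,rad,c in ((L,.022,(0,160,0)),(0,.024,(0,0,255))): cv2.circle(a,tuple(int(q) for q in proj(C,pt(dp,row,i,h)+r*rad)[0]*1.25),1,c,-1)
cv2.imwrite("pics/w6a.png",a)
E
```

```text
[ 0.41280552 -0.19022715  0.23332689] [ 0.01  0.34  0.52  2.04 -0.3   0.79 -0.35]
```

View pics/w6a.png

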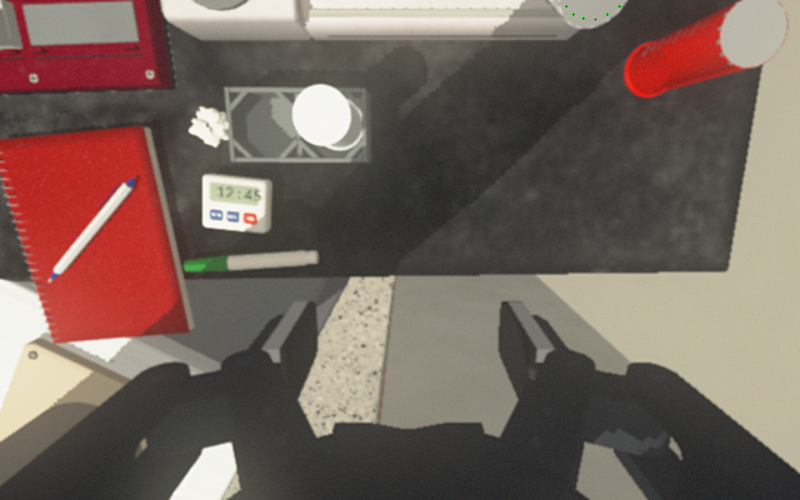

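The carrier is undisturbed, with the dry beaker upright in it at (325,117), and the bench is clear of washed beakers. I'll use the last picture for a combined scene and top check with the predicted rings, and measure the dial.

```bash
python3 - <<'E'
from home import *
from refit import S,T,s,t,w,tri
pz=R.from_euler('z',yaw)*R.from_euler('y',-30,degrees=True); out=[]
for n,C,b in (("scene",S,(228,110,133,100)),("top",T,(240,100,133,100))):
    im=vision.grab_frame(n); cv2.imwrite(f"pics/{n}7.png",im); a=crop(im,*b,6)[:, :]
    a=cv2.resize(im[b[1]:b[1]+b[3],b[0]:b[0]+b[2]],(399,300) if 0 else (532,400),interpolation=cv2.INTER_CUBIC)
    for row,i,L in ((1,0,.115),(1,1,.115),(1,2,.115),(0,2,.08)):
      for q in np.linspace(0,6.28,12):
        r=pz.apply([np.cos(q),np.sin(q),0])
        for h,rad,c in ((L,.022,(0,160,0)),(0,.024,(0,0,255))):
            p=(proj(C,pt(dp,row,i,h)+r*rad)[0]-b[:2])*4; cv2.circle(a,tuple(int(v) for v in p),1,c,-1)
    out.append(a)
m=np.zeros((600,800,3),np.uint8); m[:300,:399]=cv2.resize(out[0],(399,300)); m[:300,400:799]=cv2.resize(out[1],(399,300))
a3=np.load("pics/w3C.npy"); W3=(a3[0],a3[1],a3[2][0]); a4=np.load("pics/w4C.npy"); W4=(a4[0],a4[1],a4[2][0])
X,e=tri([(S,s(302,402)),(T,t(188,387)),(W3,w(302,76)),(W4,w(312,241))]); print("disc",X.round(4),[q.tolist() for q in e])
for k,(C,f) in enumerate(((W3,"w3"),(W4,"w4"))):
    im=cv2.imread(f"pics/{f}.png"); u=proj(C,X)[0].astype(int); x0,y0=max(0,u[0]-66),max(0,u[1]-50)
    c=cv2.resize(im[y0:y0+100,x0:x0+133],(399,300),interpolation=cv2.INTER_CUBIC); print(f,"origin",x0,y0,"scale 3")
    ex=np.array([np.cos(yaw),np.sin(yaw),0]); ey=np.array([-ex[1],ex[0],0])
    for sx in (-1,1):
        for sy in (-1,1):
            for h,col in ((.030,(0,255,255)),): p=(proj(C,X+sx*.023*ex+sy*.007*ey+[0,0,h])[0]-[x0,y0])*3; cv2.circle(c,tuple(int(v) for v in p),2,col,-1)
    for q in np.linspace(0,6.28,16): p=(proj(C,X+.024*np.array([np.cos(q),np.sin(q),0]))[0]-[x0,y0])*3; cv2.circle(c,tuple(int(v) for v in p),1,(0,0,255),-1)
    m[300:600,400*k:400*k+399]=c
cv2.imwrite("pics/final.png",m)
E
```

```text
disc [0.5227 0.0362 0.0631] [[-0.4, -0.1], [-0.7, -0.1], [1.8, 0.6], [0.1, 1.4]]
w3 origin 177 11 scale 3
w4 origin 183 144 scale 3
```

View pics/final.png

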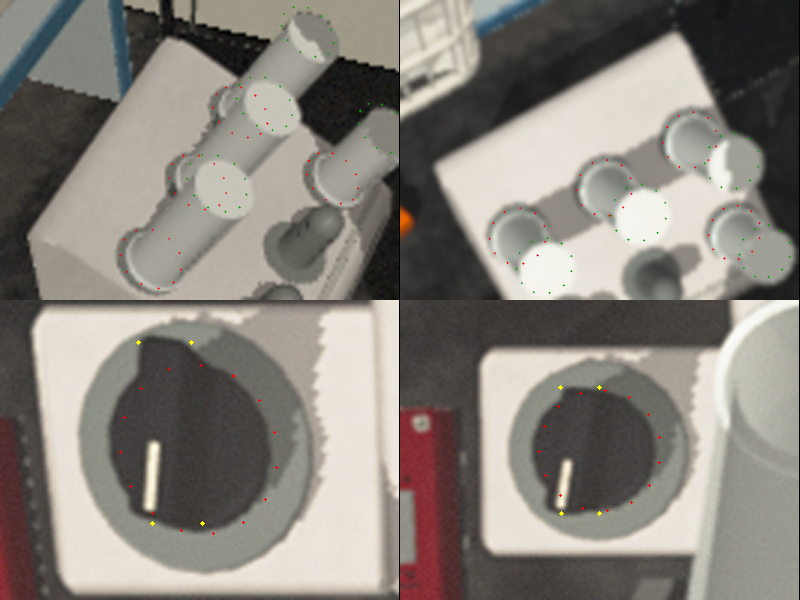

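All four washed beakers match the predicted home rings in both top panels. The dial bar is the black shape in the lower panels, with its white mark at (152,477) in the left one. The mark suggests the bar sits slightly rotated, so I'll triangulate it.

```bash
python3 - <<'E'
from sim import *
from refit import tri,S,T,pt
from m import frame
a3=np.load("pics/w3C.npy"); W3=(a3[0],a3[1],a3[2][0]); a4=np.load("pics/w4C.npy"); W4=(a4[0],a4[1],a4[2][0]); W2=(lambda a:(a[0],a[1],a[2][0]))(np.load("pics/w2C.npy"))
P=[]
for a,b in (((228,58.7),(239.5,198)),((227,81),(236.3,213.3))):
    X,e=tri([(W3,np.array(a)),(W4,np.array(b))]); P.append(X); print(X.round(4),[q.tolist() for q in e])
# w2 (hover picture) mark: 800-scale (257,45)-(253,78)
for a,b in (((228,58.7),(257/1.25,45/1.25)),((227,81),(253/1.25,78/1.25))):
    X,e=tri([(W3,np.array(a)),(W2,np.array(b))]); print("w3w2",X.round(4),[q.tolist() for q in e])
d=P[0]-P[1]; print("mark yaw",np.arctan2(d[1],d[0]),"len",np.linalg.norm(d))
c=np.array([.5227,.0362]); q0=read_state()["joint_positions"]
mg=lambda q:(np.min(np.minimum(q-lo,hi-q)).round(2))
for base in (.45,.45+np.pi,.45-np.pi):
    Rt=down(base); q,a,b=ik(q0,np.array([*(c-.06*np.array([.87,.49])),.2]),Rt); print(base,"approach",round(a,3),round(b,3),mg(q))
    q,a,b=ik(q,np.array([*c,.05]),Rt); print(" grip",round(a,3),round(b,3),mg(q),q.round(2))
    for k in range(1,5):
        q,a,b=ik(q,np.array([*c,.05]),down(base-k*.4)); print("  turn",k*.4,round(a,3),round(b,3),mg(q),q.round(2))
E
```

```text
[0.5189 0.0346 0.1076] [[0.7, -0.0], [-0.5, 0.1]]
[0.5029 0.0301 0.1038] [[-0.1, 0.0], [0.0, -0.0]]
w3w2 [0.5188 0.0402 0.0912] [[0.4, -0.4], [-0.5, 0.5]]
w3w2 [0.504  0.0273 0.1126] [[0.4, -0.5], [-0.4, 0.7]]
mark yaw 0.2764490696154739 len 0.01707363645426872
0.45 approach 0.0 0.0 0.45
 grip 0.0 0.0 0.25 [-0.34  0.73  0.33  2.01 -0.48  0.48 -0.78]
  turn 0.4 0.0 0.0 0.29 [-0.4   0.75  0.43  2.01 -0.61  0.52 -1.05]
  turn 0.8 0.0 0.0 0.33 [-0.47  0.77  0.54  2.01 -0.74  0.56 -1.33]
  turn 1.2000000000000002 0.0 0.0 0.25 [-0.53  0.8   0.65  2.01 -0.85  0.62 -1.62]
  turn 1.6 0.0 0.0 0.16 [-0.59  0.84  0.75  2.01 -0.94  0.68 -1.93]
3.5915926535897933 approach 0.0 0.0 0.46
 grip 0.0 0.0 0.24 [ 0.01  0.7  -0.2   2.    0.29  0.47  1.62]
  turn 0.4 0.0 0.0 0.22 [-0.06  0.7  -0.1   2.    0.15  0.45  1.36]
  turn 0.8 0.0 0.0 0.21 [-0.12  0.7   0.    2.   -0.    0.44  1.1 ]
  turn 1.2000000000000002 0.0 0.0 0.22 [-0.19  0.7   0.1   2.   -0.15  0.45  0.85]
  turn 1.6 0.0 0.0 0.23 [-0.26  0.71  0.2   2.   -0.3   0.46  0.59]
-2.691592653589793 approach 0.0 0.0 0.46
 grip 0.0 0.0 0.24 [ 0.01  0.7  -0.2   2.    0.29  0.47  1.62]
  turn 0.4 0.0 0.0 0.22 [-0.06  0.7  -0.1   2.    0.15  0.45  1.36]
  turn 0.8 0.0 0.0 0.21 [-0.12  0.7   0.    2.   -0.    0.44  1.1 ]
  turn 1.2000000000000002 0.0 0.0 0.22 [-0.19  0.7   0.1   2.   -0.15  0.45  0.85]
  turn 1.6 0.0 0.0 0.23 [-0.26  0.71  0.2   2.   -0.3   0.46  0.59]
```

```bash
python3 - <<'E'
from sim import *
st=read_state(); P=np.array([.42,-.17,.26])
for y in (1.2,2.0,2.8,3.5616): go(P,down(y),y)
q,a,b=st["joint_positions"],0,0
for y in (1.2,2.0,2.8,3.5616): q,a,b=ik(q,P,down(y)); print(q.round(2),round(a,3),round(b,3))
E
```

```text
1.2 xyz [ 17.1 -15.4 -26.5] r [ 0.0161 -0.047  -0.6916] rows>= 4
2.0 xyz [ 17.1 -15.4 -26.5] r [ 0.0357 -0.0398 -1.4914] rows>= 8
2.8 xyz [ 17.1 -15.4 -26.5] r [ 0.0554 -0.0261 -2.2912] rows>= 13
3.5616 xyz [ 17.1 -15.4 -26.5] r [ 0.0743 -0.0044 -3.0525] rows>= 17
[ 0.04  0.3   0.37  1.98 -0.14  0.88  0.11] 0.0 0.0
[ 0.18  0.29  0.19  1.98 -0.07  0.88  0.83] 0.0 0.0
[ 0.32  0.29  0.01  1.98 -0.    0.88  1.56] 0.0 0.0
[ 0.44  0.29 -0.16  1.97  0.06  0.89  2.25] 0.0 0.0
```

>>> play_rows([
  {"x": 17,"y": -15,"z": -26,"rx": 0.004,"ry": -0.047,"rz": -0.17,"fingers": -0.6},
  {"x": 17,"y": -15,"z": -26,"rx": 0.01,"ry": -0.047,"rz": -0.35,"fingers": -0.6},
  {"x": 17,"y": -15,"z": -26,"rx": 0.013,"ry": -0.047,"rz": -0.52,"fingers": -0.6},
  {"x": 17,"y": -15,"z": -26,"rx": 0.016,"ry": -0.047,"rz": -0.69,"fingers": -0.6},
  {"x": 17,"y": -15,"z": -26,"rx": 0.02,"ry": -0.046,"rz": -0.86,"fingers": -0.6},
  {"x": 17,"y": -15,"z": -26,"rx": 0.024,"ry": -0.045,"rz": -1.03,"fingers": -0.6},
  {"x": 17,"y": -15,"z": -26,"rx": 0.028,"ry": -0.043,"rz": -1.2,"fingers": -0.6},
  {"x": 17,"y": -15,"z": -26,"rx": 0.032,"ry": -0.041,"rz": -1.37,"fingers": -0.6},
  {"x": 17,"y": -15,"z": -26,"rx": 0.037,"ry": -0.039,"rz": -1.54,"fingers": -0.6},
  {"x": 17,"y": -15,"z": -26,"rx": 0.041,"ry": -0.036,"rz": -1.71,"fingers": -0.6},
  {"x": 17,"y": -15,"z": -26,"rx": 0.046,"ry": -0.033,"rz": -1.88,"fingers": -0.6},
  {"x": 17,"y": -15,"z": -26,"rx": 0.05,"ry": -0.03,"rz": -2.05,"fingers": -0.6},
  {"x": 17,"y": -15,"z": -26,"rx": 0.054,"ry": -0.027,"rz": -2.22,"fingers": -0.6},
  {"x": 17,"y": -15,"z": -26,"rx": 0.058,"ry": -0.022,"rz": -2.39,"fingers": -0.6},
  {"x": 17,"y": -15,"z": -26,"rx": 0.062,"ry": -0.018,"rz": -2.56,"fingers": -0.6},
  {"x": 17,"y": -15,"z": -26,"rx": 0.066,"ry": -0.013,"rz": -2.73,"fingers": -0.6},
  {"x": 17,"y": -15,"z": -26,"rx": 0.07,"ry": -0.009,"rz": -2.9,"fingers": -0.6},
  {"x": 17,"y": -15,"z": -26,"rx": 0.074,"ry": -0.004,"rz": -3.05,"fingers": -0.6},
  {"x": 17,"y": -15,"z": -26,"rx": 0.074,"ry": -0.004,"rz": -3.05,"fingers": -0.6},
  {"x": 17,"y": -15,"z": -26,"rx": 0.074,"ry": -0.004,"rz": -3.05,"fingers": -0.6},
])

```text
time: 33.67
ee_pos: [0.4193, -0.17, 0.2594]
ee_rot: [0.647, -3.074, -0.002]
ft_force: [-0.5, -0.2, 0.6]
grip_width: 0.799
grip_force: 0.0
```

```bash
python3 - <<'E'
from sim import *
st=log(); print(st["joint_positions"].round(2),st["ee_pos"],st["ee_rot"])
c=np.array([.5227,.0362]); f=-.075*np.array([np.cos(.5086),np.sin(.5086)]); Rt=down(.42+np.pi)
go([*(c+f),.17],Rt,"front"); go([*c,.12],Rt,"over"); go([*c,.056],Rt,"grip")
q,a,b=ik(st["joint_positions"],np.array([*(c+f),.17]),Rt);print(q.round(2),a);q,a,b=ik(q,np.array([*c,.056]),Rt);print(q.round(2),a)
E
```

```text
[ 0.44  0.29 -0.15  1.97  0.05  0.88  2.25] [ 0.41932812 -0.17002226  0.25938498] [ 6.46809066e-01 -3.07356533e+00 -2.31449115e-03]
front xyz [-103.1  139.9   89.6] r [ 0.0016 -0.0004 -0.0052] rows>= 4
over xyz [-177.8  146.8  139.5] r [ 0.0016 -0.0004 -0.0052] rows>= 5
grip xyz [-177.8  146.7  203.5] r [ 0.0016 -0.0004 -0.0052] rows>= 5
[ 0.06  0.42 -0.17  2.08  0.12  0.65  1.81] 1.8896329000058424e-16
[-0.05  0.69 -0.11  2.    0.16  0.47  1.71] 1.5359896425023066e-16
```

>>> play_rows([
  {"x": -35,"y": 47,"z": 30,"rx": 0,"ry": 0,"rz": 0,"fingers": -0.6},
  {"x": -70,"y": 94,"z": 60,"rx": 0,"ry": 0,"rz": 0,"fingers": -0.6},
  {"x": -103,"y": 140,"z": 90,"rx": 0,"ry": 0,"rz": 0,"fingers": -0.6},
  {"x": -103,"y": 140,"z": 90,"rx": 0,"ry": 0,"rz": 0,"fingers": -0.6},
  {"x": -140,"y": 143,"z": 115,"rx": 0,"ry": 0,"rz": 0,"fingers": -0.6},
  {"x": -178,"y": 147,"z": 139,"rx": 0,"ry": 0,"rz": 0,"fingers": -0.6},
  {"x": -178,"y": 147,"z": 139,"rx": 0,"ry": 0,"rz": 0,"fingers": -0.6},
  {"x": -178,"y": 147,"z": 165,"rx": 0,"ry": 0,"rz": 0,"fingers": -0.6},
  {"x": -178,"y": 147,"z": 185,"rx": 0,"ry": 0,"rz": 0,"fingers": -0.6},
  {"x": -178,"y": 147,"z": 203,"rx": 0,"ry": 0,"rz": 0,"fingers": -0.6},
  {"x": -178,"y": 147,"z": 203,"rx": 0,"ry": 0,"rz": 0,"fingers": -0.6},
  {"x": -178,"y": 147,"z": 203,"rx": 0,"ry": 0,"rz": 0,"fingers": 0.2},
  {"x": -178,"y": 147,"z": 203,"rx": 0,"ry": 0,"rz": 0,"fingers": 1},
  {"x": -178,"y": 147,"z": 203,"rx": 0,"ry": 0,"rz": 0,"fingers": 1},
  {"x": -178,"y": 147,"z": 203,"rx": 0,"ry": 0,"rz": 0,"fingers": 1},
  {"x": -178,"y": 147,"z": 203,"rx": 0,"ry": 0,"rz": 0,"fingers": 1},
  {"x": -178,"y": 147,"z": 203,"rx": 0,"ry": 0,"rz": 0,"fingers": 1},
], squeeze=30)

```text
time: 35.8
ee_pos: [0.5229, 0.0366, 0.0576]
ee_rot: [-0.651, 3.072, 0.0]
ft_force: [0.7, -1.1, 5.5]
grip_width: 0.159
grip_force: 36.3
```

>>> play_rows([
  {"x": 0,"y": 0,"z": 0,"rx": 0,"ry": 0,"rz": 0.15,"fingers": 1},
  {"x": 0,"y": 0,"z": 0,"rx": 0,"ry": 0,"rz": 0.3,"fingers": 1},
  {"x": 0,"y": 0,"z": 0,"rx": 0,"ry": 0,"rz": 0.45,"fingers": 1},
  {"x": 0,"y": 0,"z": 0,"rx": 0,"ry": 0,"rz": 0.6,"fingers": 1},
  {"x": 0,"y": 0,"z": 0,"rx": 0,"ry": 0,"rz": 0.75,"fingers": 1},
  {"x": 0,"y": 0,"z": 0,"rx": 0,"ry": 0,"rz": 0.9,"fingers": 1},
  {"x": 0,"y": 0,"z": 0,"rx": 0,"ry": 0,"rz": 1.05,"fingers": 1},
  {"x": 0,"y": 0,"z": 0,"rx": 0,"ry": 0,"rz": 1.2,"fingers": 1},
  {"x": 0,"y": 0,"z": 0,"rx": 0,"ry": 0,"rz": 1.35,"fingers": 1},
  {"x": 0,"y": 0,"z": 0,"rx": 0,"ry": 0,"rz": 1.42,"fingers": 1},
  {"x": 0,"y": 0,"z": 0,"rx": 0,"ry": 0,"rz": 1.42,"fingers": 1},
  {"x": 0,"y": 0,"z": 0,"rx": 0,"ry": 0,"rz": 1.42,"fingers": 1},
])

```text
time: 37.3
ee_pos: [0.523, 0.0368, 0.0576]
ee_rot: [1.509, 2.754, 0.002]
ft_force: [-0.7, -1.0, 6.7]
grip_width: 0.158
grip_force: 36.5
```

```bash
python3 - <<'E'
from h import *
s=read_state(); x=R.from_rotvec(s["ee_rot"]).as_matrix()[:,0]; print("tool x yaw",np.arctan2(x[1],x[0])%(2*np.pi),"turned from dryer yaw",.5086+np.pi-np.arctan2(x[1],x[0])%(2*np.pi),s["moment"],s["ft_force"],s["grip_width"],s["joint_positions"].round(2))
E
```

```text
tool x yaw 2.139373247476213 turned from dryer yaw 1.5108194061135802 [-0.30880918 -0.01886548  0.00524705] [-0.68220781 -0.95475656  6.70759452] 0.15828108351566872 [-0.28  0.7   0.24  2.   -0.34  0.48  0.78]
```

>>> play_rows([
  {"x": 0,"y": 0,"z": 0,"rx": 0,"ry": 0,"rz": 0.05,"fingers": 1},
  {"x": 0,"y": 0,"z": 0,"rx": 0,"ry": 0,"rz": 0.1,"fingers": 1},
  {"x": 0,"y": 0,"z": 0,"rx": 0,"ry": 0,"rz": 0.13,"fingers": 1},
  {"x": 0,"y": 0,"z": 0,"rx": 0,"ry": 0,"rz": 0.13,"fingers": 1},
])

```text
time: 37.8
ee_pos: [0.5228, 0.037, 0.0577]
ee_rot: [1.675, 2.656, 0.001]
ft_force: [0.1, -2.4, 7.7]
grip_width: 0.154
grip_force: 62.5
```

```bash
python3 - <<'E'
from h import *
s=read_state(); x=R.from_rotvec(s["ee_rot"]).as_matrix()[:,0]; print(.5086+np.pi-np.arctan2(x[1],x[0])%(2*np.pi),s["moment"],s["ft_force"],s["grip_width"])
E
```

```text
1.6341172942421225 [-0.47034585  0.04670829  1.47277964] [ 0.06820046 -2.41956791  7.66960067] 0.1540856824372594
```

>>> play_rows([
  {"x": 0,"y": 0,"z": 0,"rx": 0,"ry": 0,"rz": -0.05,"fingers": 1},
  {"x": 0,"y": 0,"z": 0,"rx": 0,"ry": 0,"rz": -0.05,"fingers": -0.5},
  {"x": 0,"y": 0,"z": 0,"rx": 0,"ry": 0,"rz": -0.05,"fingers": -0.5},
  {"x": 0,"y": 0,"z": 0,"rx": 0,"ry": 0,"rz": -0.05,"fingers": -0.5},
  {"x": 0,"y": 0,"z": 0,"rx": 0,"ry": 0,"rz": -0.05,"fingers": -0.5},
  {"x": 0,"y": 0,"z": -35,"rx": 0,"ry": 0,"rz": -0.05,"fingers": -0.5},
  {"x": 0,"y": 0,"z": -70,"rx": 0,"ry": 0,"rz": -0.05,"fingers": -0.5},
  {"x": 0,"y": -50,"z": -90,"rx": 0,"ry": 0,"rz": -0.05,"fingers": -0.5},
  {"x": 0,"y": -100,"z": -120,"rx": 0,"ry": 0,"rz": -0.05,"fingers": -0.5},
  {"x": 0,"y": -100,"z": -120,"rx": 0,"ry": 0,"rz": -0.05,"fingers": -0.5},
  {"x": 0,"y": -100,"z": -120,"rx": 0,"ry": 0,"rz": -0.05,"fingers": -0.5},
])

```text
time: 39.17
ee_pos: [0.4324, -0.0051, 0.1771]
ee_rot: [1.617, 2.693, 0.002]
ft_force: [0.8, -0.2, -0.8]
grip_width: 0.746
grip_force: 0.0
```

```bash
python3 - <<'E'
from home import *
from refit import S,T
import cv2
# numeric final check: difference of scene/top around beakers & carrier against pictures taken before the dial
for n,C in (("scene",S),("top",T)):
    a=cv2.imread(f"pics/{n}7.png"); b=vision.grab_frame(n); cv2.imwrite(f"pics/{n}8.png",b); d=np.abs(a.astype(int)-b).max(2)
    v=np.load("box.npy"); pts={"t0":pt(dp,1,0,.115),"t1":pt(dp,1,1,.115),"t2":pt(dp,1,2,.115),"s2":pt(dp,0,2,.08),"box":[v[0],v[1],.04],"dial":[.5227,.0362,.1]}
    for k,X in pts.items():
        u=proj(C,X)[0].astype(int); w=d[u[1]-9:u[1]+9,u[0]-9:u[0]+9]; print(n,k,u,"mean diff",w.mean().round(1),"frac>40",(w>40).mean().round(2))
# white mark on the dial now: bright pixels in top view near the dial
b=cv2.cvtColor(cv2.imread("pics/top8.png"),cv2.COLOR_BGR2GRAY); u=proj(T,[.5227,.0362,.1])[0]; x,y=u.astype(int)
for f in ("top0","top8"):
    g=cv2.cvtColor(cv2.imread(f"pics/{f}.png"),cv2.COLOR_BGR2GRAY)[y-7:y+8,x-7:x+8].astype(int); print(f); print(g[::1,::1])
E
```

```text
scene t0 [300 170] mean diff 33.2 frac>40 0.42
scene t1 [316 144] mean diff 56.9 frac>40 0.69
scene t2 [330 120] mean diff 37.7 frac>40 0.41
scene s2 [355 152] mean diff 52.6 frac>40 0.39
scene box [354 256] mean diff 4.7 frac>40 0.0
scene dial [294 240] mean diff 52.6 frac>40 0.48
top t0 [288 188] mean diff 43.3 frac>40 0.51
top t1 [319 171] mean diff 65.7 frac>40 0.81
top t2 [350 153] mean diff 22.4 frac>40 0.25
top s2 [361 183] mean diff 30.0 frac>40 0.31
top box [303 256] mean diff 3.6 frac>40 0.0
top dial [263 223] mean diff 62.7 frac>40 0.72
top0
[[151 129 104  74  52  40  36  36  47  52  56  58  66  75  79]
 [135 121  94  59  38  33  31  29  29  29  33  37  45  56  67]
 [128 119  93  59  36  32  32  31  25  21  22  24  28  35  46]
 [123 108  78  49  35  33  32  31  27  22  22  22  24  25  30]
 [118  90  57  37  31  32  33  32  30  23  22  22  23  23  25]
 [107  74  43  33  32  32  34  33  30  26  22  22  22  23  22]
 [ 91  56  36  32  32  31  33  34  32  27  24  22  23  22  23]
 [ 75  44  33  33  32  33  36  44  47  36  26  23  25  23  22]
 [ 68  39  34  34  33  32  42  73  99
[... 655 characters left out ...]
4 114]
 [100 101 102 103 104 105 107 108 109 112 113 114 114 115 115]
 [100  99 100 100 100 100 101 102 104 105 108 110 111 114 114]
 [ 98  99  99  99  99 100 100 101 102 103 105 105 107 109 110]
 [ 99 100  99 100 100 101 102 102 103 103 104 104 104 105 107]
 [100 100 101 101 101 102 103 103 103 103 103 104 105 105 106]
 [100 101 101 101 101 102 103 103 103 104 104 104 105 105 107]
 [101 100 101 101 101 102 102 103 103 103 103 105 106 106 106]
 [101 101 100 101 100 100 102 102 103 104 105 105 106 107 107]
 [100 101 101 100 101 100 100 100 102 103 104 105 107 107 106]
 [101 100 101 101 100 101 100 100 101 101 103 104 106 107 107]
 [100 100 100 100 100 100 100 100 100 101 101 101 103 106 107]]
```

>>> play_rows([
  {"x": 0,"y": 0,"z": -73,"rx": 0,"ry": 0,"rz": 0,"fingers": -0.5},
  {"x": -50,"y": -30,"z": -73,"rx": 0,"ry": 0,"rz": 0,"fingers": -0.5},
  {"x": -100,"y": -65,"z": -73,"rx": 0,"ry": 0,"rz": 0,"fingers": -0.5},
  {"x": -156,"y": -100,"z": -73,"rx": 0,"ry": 0,"rz": 0,"fingers": -0.5},
  {"x": -156,"y": -100,"z": -73,"rx": 0,"ry": 0,"rz": 0,"fingers": -0.5},
  {"x": -156,"y": -100,"z": -73,"rx": 0,"ry": 0,"rz": 0,"fingers": -0.5},
])

```text
time: 40.02
ee_pos: [0.4168, -0.1899, 0.2489]
ee_rot: [-1.617, -2.691, 0.0]
ft_force: [0.3, 0.8, -0.1]
grip_width: 0.746
grip_force: 0.0
```

```bash
python3 - <<'E'
from home import *
from refit import S,T
for n,C in (("scene",S),("top",T)):
    a=cv2.imread(f"pics/{n}7.png"); b=vision.grab_frame(n); cv2.imwrite(f"pics/{n}9.png",b); d=np.abs(a.astype(int)-b).max(2)
    v=np.load("box.npy"); pts={"t0":pt(dp,1,0,.115),"t1":pt(dp,1,1,.115),"t2":pt(dp,1,2,.115),"s2":pt(dp,0,2,.08),"box":[v[0],v[1],.04],"dry":[.458,-.087,.084],"dial":[.5227,.0362,.1]}
    for k,X in pts.items():
        u=proj(C,X)[0].astype(int); w=d[u[1]-9:u[1]+9,u[0]-9:u[0]+9]; print(n,k,"mean diff",w.mean().round(1),"frac>40",(w>40).mean().round(2))
u=proj(T,[.5227,.0362,.1])[0]; x,y=u.astype(int)
g=cv2.cvtColor(cv2.imread("pics/top9.png"),cv2.COLOR_BGR2GRAY)[y-12:y+13,x-12:x+13]; print(g)
E
```

```text
scene t0 mean diff 2.7 frac>40 0.0
scene t1 mean diff 2.7 frac>40 0.0
scene t2 mean diff 5.4 frac>40 0.02
scene s2 mean diff 3.7 frac>40 0.0
scene box mean diff 3.1 frac>40 0.0
scene dry mean diff 2.9 frac>40 0.0
scene dial mean diff 52.2 frac>40 0.48
top t0 mean diff 3.2 frac>40 0.0
top t1 mean diff 3.2 frac>40 0.0
top t2 mean diff 7.3 frac>40 0.03
top s2 mean diff 3.5 frac>40 0.0
top box mean diff 3.1 frac>40 0.0
top dry mean diff 3.3 frac>40 0.0
top dial mean diff 17.5 frac>40 0.14
[[ 30  26  24  25  27  30  42  65  90 122 154 171 168 167 164 155 161 166
  165 149 140 139 139 140 139]
 [ 27  23  25  27  40  63  93 122 135 141 151 154 143 136 131 123 118 121
  126 125 130 135 137 138 139]
 [ 27  27  31  49  84 118 143 161 150 135 131 129 121 118 114 101  91  90
   96  99 107 119 130 136 138]
 [ 31  45  72 107 143 160 155 152 136 126 121 115 104  97  94  86  81  81
   82  83  88  97 112 128 136]
 [ 68 102 139 168 178 163 141 130 124 118 112  99  84  77  76  75  74  77
   78  80  80  83  94 113 129]
 [133 167 189 194 174 145 128 122 115 101  88  71  58  53  52  54  56  63
   71  75  
[... 1315 characters left out ...]
26  24  24  27  28  31  33  33  33  34
   34  33  35  50  85 111 122]
 [204 163 132 124 121 108  82  50  31  26  29  31  32  33  34  34  34  34
   33  35  44  70 103 119 124]
 [210 178 143 127 124 120 105  77  49  35  32  33  33  34  33  34  34  34
   34  44  68  98 116 123 125]
 [215 197 157 130 125 124 119 104  80  57  41  36  34  35  35  34  35  38
   47  70  98 116 124 124 125]
 [217 207 175 144 129 126 123 120 107  88  70  56  46  45  45  45  48  60
   78 101 117 123 125 125 129]
 [216 213 198 173 147 131 125 124 121 113 104  92  79  76  76  77  82  97
  108 118 124 125 125 127 142]
 [212 215 212 200 177 149 132 126 125 123 122 116 110 110 110 109 112 119
  122 124 125 126 130 143 168]]
```

```bash
python3 - <<'E'
from m import *
u=proj(T,[.5227,.0362,.1])[0].astype(int)
for f in ("top0","top9"):
    g=cv2.cvtColor(cv2.imread(f"pics/{f}.png"),cv2.COLOR_BGR2GRAY).astype(float); P=[];Wt=[]
    for y in range(u[1]-3,u[1]+10):
        for x in range(u[0]-8,u[0]+7):
            if f=="top9" and (x-u[0]< -7 or y-u[1]>5): continue
            if np.hypot(x-u[0],y-u[1])<8.6 and g[y,x]>50: P.append(plane(T,(x,y),.105)[:2]); Wt.append(g[y,x]-50)
    P=np.array(P);Wt=np.array(Wt); c=np.average(P,axis=0,weights=Wt); w,v=np.linalg.eigh(np.cov(P.T,aweights=Wt)); a=np.degrees(np.arctan2(v[1,1],v[0,1]))%180
    print(f,len(P),c.round(4),"axis deg",a.round(1),"from centre deg",np.degrees(np.arctan2(c[1]-.0362,c[0]-.5227)).round(1))
E
```

```text
top0 49 [0.5167 0.0414] axis deg 59.0 from centre deg 138.7
top9 38 [0.5184 0.0489] axis deg 25.6 from centre deg 108.8
```

```bash
python3 - <<'E'
from m import *
u=proj(T,[.5227,.0362,.1])[0].astype(int)
for f,seed in (("top0",(u[0]+2,u[1]+5)),("top9",(u[0]-5,u[1]+3))):
    g=cv2.cvtColor(cv2.imread(f"pics/{f}.png"),cv2.COLOR_BGR2GRAY); 
    for th in (75,95):
        x0,y0=u[0]-7,u[1]-5; m=(g[y0:y0+17,x0:x0+14]>th).astype(np.uint8); n,l=cv2.connectedComponents(m,connectivity=4); k=l[seed[1]-y0,seed[0]-x0]; ys,xs=np.where(l==k)
        P=np.array([plane(T,(x+x0,y+y0),.105)[:2] for x,y in zip(xs,ys)]); W=g[ys+y0,xs+x0].astype(float)-40
        c=np.average(P,axis=0,weights=W); w,v=np.linalg.eigh(np.cov(P.T,aweights=W)); print(f,th,len(P),c.round(4),"axis",(np.degrees(np.arctan2(v[1,1],v[0,1]))%180).round(1),"ratio",(w[1]/w[0]).round(1))
E
```

```text
top0 75 19 [0.5122 0.033 ] axis 18.5 ratio 6.0
top0 95 13 [0.5129 0.0331] axis 20.2 ratio 8.2
top9 75 52 [0.5063 0.0471] axis 21.9 ratio 1.8
top9 95 15 [0.5162 0.0487] axis 114.9 ratio 7.0
```

```bash
python3 -c "
from rig import ticket
print(ticket.close_job())"
```

```text
the job is handed in; nothing more can be done
None
```

I handed the job in with everything in place by my checks; `close_job()` returned no verdict. The dry beaker (only one was there) stands in the carrier, the three tall beakers hang on the rear pegs, the short one hangs on the right front peg, and the dial is at its clockwise stop, about 1.5 rad.

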